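# Square up a pile of amplifier modules in the stacking jig

## Task

Gather the three flat aluminium modules into one squared pile in the corner of the steel stops: the one lying loose on the jig floor at the bottom, and the two lying askew on the raised deck slid across onto it, in the order in which they lie. The end stop is set differently each time, so feel for it: every module must end flat, straight and snug against both stops, directly over the one below, and once stacked the upper modules are to be pressed firmly (about 10 N) against the end stop for half a second. Slide them flat, without tipping or ramming them (never push with more than 30 N), and leave the other things on the bench where they are.

Things in the scene. Friction and masses are not known exactly. Their poses are not given: they have to be found in the camera images.
- jig: black jig fixed to the bench, 172 mm (own x, away from the robot at yaw 0) by 412 mm (own y, to the left). Origin: centre of its underside. Its floor is 10 mm above the bench. Near its +y end a steel end stop, 12 mm thick, stands across it in x, 44 mm above the floor; it is clamped 0 to 25 mm in from the end, a setting that no pose tells. A grey deck fills the -y end; the -x side is open.
- side_stop: fixed steel bar along the jig's whole far (+x) edge, 12 mm in x, 412 mm in y, 44 mm high, standing at jig floor level. Origin: centre of its underside; its face towards the modules is 6 mm to -x of it.
- corner (a point): on the jig floor, where the side stop's face meets the end stop's face if that is clamped fully out; axes as the jig's. The end stop's face is really at y 0 to -25 mm here. A squared module has its origin at x -50 mm, and in y 80 mm before the end stop's face; heights 0, 16, 32 mm. The floor reaches to x -160 mm and y -233 mm (the deck); 48 to 73 mm stay free behind the pile.
- deck (a point): middle of the deck's +y edge, on its top, 18 mm above the jig floor: 2 mm above the top of a module lying on the floor. Axes as the jig's. The deck runs 167 mm to -y of here and 67 mm to either side in x, up to the side stop.
- module_a: flat aluminium module housing, lying loose and slightly turned on the jig floor, 18 to 45 mm short of the side stop and up to 35 mm of the end stop. All three are alike: 100 mm along own x, 160 mm along own y, 16 mm thick, 0.14 to 0.23 kg, too wide to grip from above; slides under a push of 1 to 4 N, more with others on it. Origin: centre of its underside, z up.
- module_b: flat aluminium module housing, lying on the deck, slightly turned, under module_c. All three are alike: 100 mm along own x, 160 mm along own y, 16 mm thick, 0.14 to 0.23 kg, too wide to grip from above; slides under a push of 1 to 4 N, more with others on it. Origin: centre of its underside, z up.
- module_c: flat aluminium module housing, lying askew on module_b. All three are alike: 100 mm along own x, 160 mm along own y, 16 mm thick, 0.14 to 0.23 kg, too wide to grip from above; slides under a push of 1 to 4 N, more with others on it. Origin: centre of its underside, z up.
- board: bystander: green circuit board, 80 x 110 mm, 22 mm high, on white feet, beyond the jig. Origin: centre of its underside.
- heatsink: bystander: finned aluminium heatsink, 70 x 100 x 40 mm, beyond the jig. Origin: centre of its underside.
- wrench: bystander: steel wrench lying on the bench to the left of the jig. Origin: its underside, mid-length.
Mind the look-alikes: they are no part of the job. Leave any brown look-alike of the module_b alone. Leave any orange look-alike of the module_a alone.

How it is judged:
By the outcome, as a careful person would: the job done as asked, in the order asked, and still so for the second after the job is handed in, with the robot touching nothing.
It also fails if it takes over 72 s, if anything falls off the work surface, if the arm or the gripper's body presses on something with over 40 N, if the wrist force passes 120 N, or if a joint passes its speed limit or range.

## Robot

A 6-joint arm with a two-finger parallel gripper is mounted at the origin on the work surface. World frame = base frame: x ahead of the robot, y to its left, z up, the work surface at z = 0. Lengths are in m, angles in rad, forces in N, time in s.
With the tool pointing down it reaches from about 0.35 to 0.775 m from the base axis. Payload 7.3 kg.
Tool frame: the origin (TCP) lies midway between the tips of the shut fingers; the grasp point (between the pads) lies 19 mm behind it; z points along the fingers, y is the direction in which the jaws open and shut (so a half turn about z gives the same grasp; the last joint's range is limited). The gripper opens to 92 mm and grips with 3 to 60 N. Pads are 19 mm wide; open, the fingers measure 130 mm over their backs; the gripper's body (75 mm by 190 mm) begins 47 mm behind the grasp point.
Start: joints at [1.045, 0.342, 1.524, -0, 1.275, -0.146], TCP at [0.195, 0.488, 0.195] pointing down, gripper open.
Joint ranges: [-2.53, 2.53], [-0.77, 2.02], [0.04, 2.7], [-1, 4.14], [0.28, 2.66], [-3.11, 3.11]. Speed limits (rad/s): [2.57, 2.57, 3.14, 3.14, 3.14, 3.14].

## Interface

Orientations are given as [roll, pitch, yaw] about the fixed x, y, z axes, in that order (R = Rz(yaw) Ry(pitch) Rx(roll)).
In Python, from cell import robot, imaging gives the robot as it stands. The module is installed in compiled form; this text tells all that it offers.
- The arm moves only by the tool send_rows, never from a script. Its argument "plan" is a list of rows, each a list of 3 entries, a list of its own where there are three numbers: the shift along the world's x, y, z in m, then the turn, a rotation vector about the world's x, y, z in rad, then the closure in counts, from 0 (fully open) to 255 (shut). A call has 1 to 20 rows; each row shifts and turns the commanded pose from where the row before left it; what a row does not reach is not made up. A row lasts 1/10 s, in which the tool goes at most 50 mm and 8.59 degrees, less where a joint would pass 70% of its speed; a pose out of reach is approached as far as the arm can. A call is refused whole if a number of a shift passes 0.05 or a number of a turn 0.15, either way. A call with a gripper value outside its range is refused whole. The fingers move at their own pace and stop on an object; "newtons" is the grip in N (left out, the last holds). Time passes only in rows, so rows that do not move let the fingers close. It gives the time, the measured TCP pose, the force and the opening at its end, in the units of the state.
- robot.observe(): the state, without advancing time (a new reading comes with each control period).
- imaging.read_camera(name): name is "scene" or "top" or "wrist"; returns a dict with "pixels" (420x560x3 uint8, red, green, blue), "fx", "fy", "cx", "cy" (pixels), "world_from_camera" (4x4, takes a point from camera to world coordinates). Camera axes: x right, y down, z forward; pixel columns grow to the right and rows downward; lengths in m; the calibration is good to about 2 mm. A picture is of the moment at which its call begins. There is no depth.
- robot.hand_in(): hands the job in, once; it reports no verdict.
The state is a dict: "time": time; "qpos": joint angles; "qvel": joint speeds; "joint_efforts": joint torques, N m; "tool_pos": TCP position; "tool_rot": TCP orientation; "contact_force": force on the tool from outside, world axes, zero at the start; "torque": the same for the moment, N m; "opening": finger opening in m.
Only numpy, scipy, OpenCV 4.12 (cv2) and the standard library are available. Lean on these libraries where they do the work, as an engineer would, in place of code of your own. Each camera call takes 0.05 s, during which the arm holds its last target.

## Working session

There is one attempt and no reset: what is moved stays moved. The work goes in short steps, Python scripts to look and compute and a tool call to move; the robot and the scene stay as the last step left them, time stands still between calls to the robot, and variables do not carry over. Pictures are saved under pics/ and viewed, and the job is handed in when it is done.

Besides the shell and the picture viewer there is one more tool, called after ">>>" by a JSON object that holds its "api" and its "payload". send_rows: Moves the arm, as the interface text tells. Its arguments: {"type":"object","properties":{"plan":{"type":"array"},"newtons":{"type":"number"}},"required":["plan"]}

```bash
mkdir -p pics; ls; cat > h.py <<'E'
from cell import robot, imaging
import numpy as np, cv2
def snap(name,tag,crop=None,scale=1):
    c=imaging.read_camera(name); im=c["pixels"][:,:,::-1].copy()
    cv2.imwrite(f"pics/{tag}_raw.png",im)
    np.save(f"pics/{tag}.npy",np.array([c["fx"],c["fy"],c["cx"],c["cy"],*np.array(c["world_from_camera"]).ravel()]))
    if crop: x0,y0,x1,y1=crop; im=im[y0:y1,x0:x1]
    if scale!=1: im=cv2.resize(im,None,fx=scale,fy=scale,interpolation=cv2.INTER_CUBIC)
    cv2.imwrite(f"pics/{tag}.png",im)
    return c
def load(tag):
    v=np.load(f"pics/{tag}.npy"); return v[:4],v[4:].reshape(4,4),cv2.imread(f"pics/{tag}_raw.png")
def ray(tag,uv,z):
    k,T,_=load(tag); uv=np.atleast_2d(uv).astype(float)
    d=np.c_[(uv[:,0]-k[2])/k[0],(uv[:,1]-k[3])/k[1],np.ones(len(uv))]@T[:3,:3].T
    o=T[:3,3]; s=(z-o[2])/d[:,2]
    return o+s[:,None]*d
def proj(tag,P):
    k,T,_=load(tag); P=np.atleast_2d(P); q=(P-T[:3,3])@T[:3,:3]
    return np.c_[q[:,0]/q[:,2]*k[0]+k[2],q[:,1]/q[:,2]*k[1]+k[3]]
E
python3 - <<'E'
from h import *
snap("top","top0",scale=1.4);snap("scene","sc0",scale=1.4)
for t in("top0","sc0"): print(load(t)[:2])
s=robot.observe()
for k in s: print(k,np.round(s[k],4))
E
```

```text
pics
(array([406.11582762, 406.11582762, 275.36447015, 212.71934041]), array([[ 0.02213828, -0.99904455,  0.03768137,  0.49394244],
       [-0.99933755, -0.02102435,  0.0297057 ,  0.00903481],
       [-0.0288851 , -0.03831404, -0.99884818,  0.97857947],
       [ 0.        ,  0.        ,  0.        ,  1.        ]]))
(array([440.24582302, 440.24582302, 277.14143947, 211.90285165]), array([[ 0.71952259,  0.38660588, -0.57690826,  1.1205109 ],
       [ 0.69416762, -0.42485162,  0.58106145, -0.55390962],
       [-0.02045864, -0.81855787, -0.57405962,  0.63908145],
       [ 0.        ,  0.        ,  0.        ,  1.        ]]))
time 0.1
qpos [ 1.045   0.3426  1.5249  0.      1.2754 -0.146 ]
qvel [-0.0001 -0.0028 -0.0023  0.0005  0.0005  0.0005]
joint_efforts [ 1.30000e-03 -4.32003e+01 -2.44697e+01  7.20000e-02  5.27000e-02
 -0.00000e+00]
tool_pos [0.1944 0.4873 0.1946]
tool_rot [-3.1403e+00 -2.0000e-04  2.7618e+00]
contact_force [0.2246 0.3353 0.1737]
torque [ 0.0274  0.0431 -0.0213]
opening 0.0917
```

View pics/top0.png

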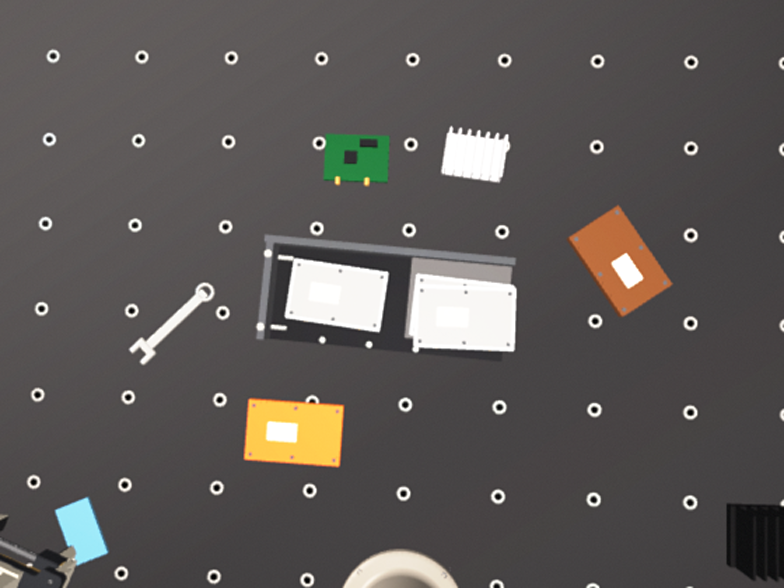

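View pics/sc0.png

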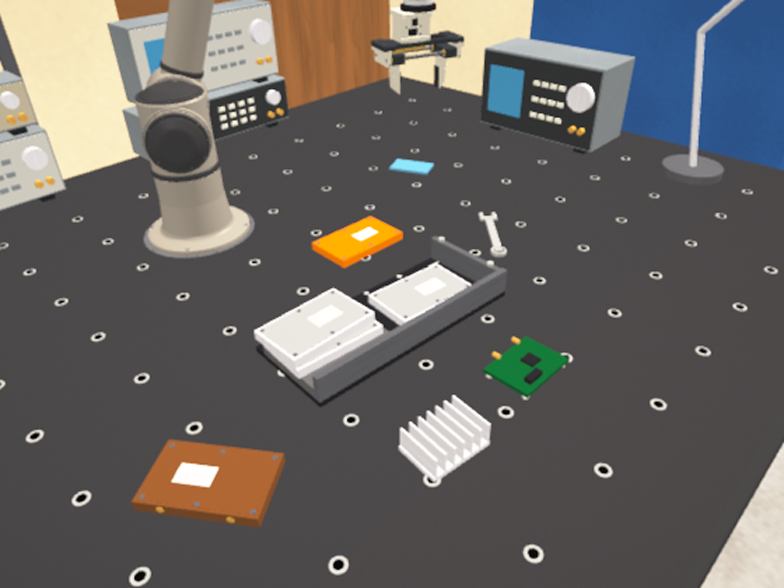

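```bash
python3 - <<'E'
from h import *
_,_,im=load("top0")
cv2.imwrite("pics/t0z.png",cv2.resize(im[160:265,175:375],None,fx=4,fy=4,interpolation=cv2.INTER_CUBIC))
_,_,im=load("sc0")
cv2.imwrite("pics/s0z.png",cv2.resize(im[165:290,175:370],None,fx=4,fy=4,interpolation=cv2.INTER_CUBIC))
E
```

```text
(no output)
```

View pics/t0z.png

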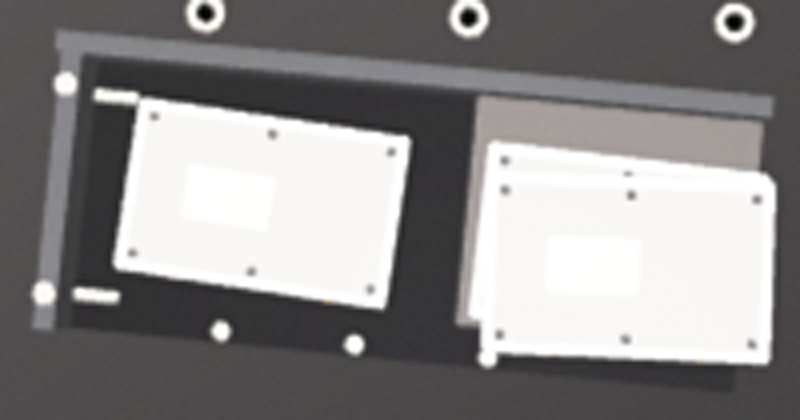

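View pics/s0z.png

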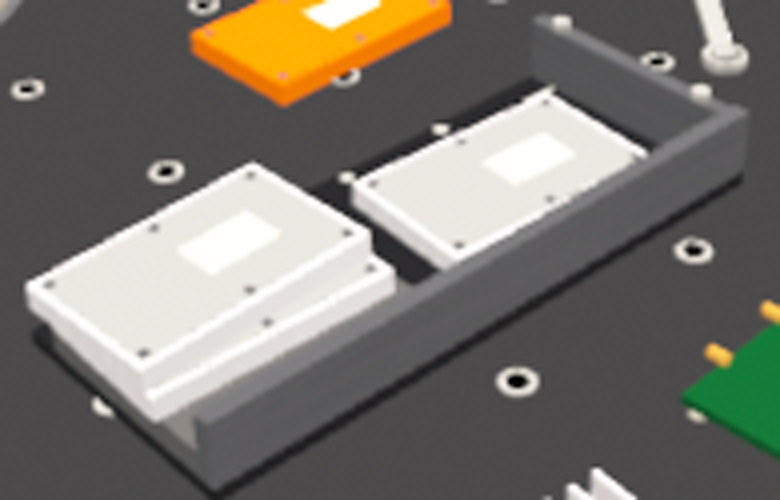

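```bash
cat >> h.py <<'E'
def z2(p): return np.array(p,float)/4+np.array([175,160])-0.375
def fit(P,along=(0,1)):
    # 4 world corner pts order UL,UR,LR,LL in image -> centre,yaw,size
    c=P.mean(0); v=(P[0]-P[1])+(P[3]-P[2]); yaw=np.arctan2(-v[0],v[1]); 
    return np.round(c,4),round(float(np.degrees(yaw)),2),np.linalg.norm(P[0]-P[1]).round(4),np.linalg.norm(P[1]-P[2]).round(4),np.linalg.norm(P[0]-P[3]).round(4)
E
python3 - <<'E'
from h import *
a=ray("top0",z2([(139,97),(411,137),(384,308),(114,268)]),.026); print('a',fit(a));print(a.round(4))
c=ray("top0",z2([(486,172),(775,180),(769,363),(482,353)]),.060); print('c',fit(c));print(c.round(4))
b=ray("top0",z2([(490,141),(770,175),(468,318)]),.044); print('b',b.round(4))
s=ray("top0",z2([(57,32),(772,97),(83,55),(772,118),(35,328),(57,328)]),.054);print('stop',s.round(4))
d=ray("top0",z2([(477,97),(458,325),(765,121)]),.028);print('deck',d.round(4))
E
```

```text
a (array([0.5341, 0.1207, 0.026 ]), -7.18, np.float64(0.1627), np.float64(0.1017), np.float64(0.1021))
[[0.5949 0.195  0.026 ]
 [0.5743 0.0336 0.026 ]
 [0.4736 0.0472 0.026 ]
 [0.4935 0.207  0.026 ]]
c (array([ 0.5006, -0.0909,  0.06  ]), -0.53, np.float64(0.1625), np.float64(0.1028), np.float64(0.1022))
[[ 0.5524 -0.0101  0.06  ]
 [ 0.5512 -0.1727  0.06  ]
 [ 0.4485 -0.1707  0.06  ]
 [ 0.4503 -0.0099  0.06  ]]
b [[ 0.5714 -0.0124  0.044 ]
 [ 0.555  -0.173   0.044 ]
 [ 0.4693 -0.0018  0.044 ]]
stop [[ 0.6285  0.2381  0.054 ]
 [ 0.5988 -0.1715  0.054 ]
 [ 0.6155  0.2226  0.054 ]
 [ 0.5868 -0.1717  0.054 ]
 [ 0.4582  0.2456  0.054 ]
 [ 0.4585  0.2329  0.054 ]]
deck [[ 0.5984 -0.0046  0.028 ]
 [ 0.4647  0.0037  0.028 ]
 [ 0.5876 -0.1727  0.028 ]]
```

>>> {"api": "send_rows", "payload": {"plan": [[[0.021,-0.03,0],[0,0,0.026],0],[[0.021,-0.03,0],[0,0,0.026],0],[[0.021,-0.03,0],[0,0,0.026],0],[[0.021,-0.03,0],[0,0,0.026],0],[[0.021,-0.03,0],[0,0,0.026],0],[[0.021,-0.03,0],[0,0,0.026],0],[[0.021,-0.03,0],[0,0,0.026],0],[[0.021,-0.03,0],[0,0,0.026],0],[[0.021,-0.03,0],[0,0,0.026],0],[[0.021,-0.03,0],[0,0,0.026],0],[[0.021,-0.03,0],[0,0,0.026],0],[[0.021,-0.03,0],[0,0,0.021],0],[[0,0,-0.03],[0,0,0],0],[[0,0,-0.03],[0,0,0],0],[[0,0,-0.03],[0,0,0],0],[[0,0,0],[0,0,0],0]]}}

```text
time: 1.7
tool_pos: [0.4437, 0.1271, 0.102]
tool_rot: [-3.14, -0.008, 3.068]
contact_force: [0.0, -0.7, 0.1]
opening: 0.0919
```

```bash
cat >> h.py <<'E'
C0=np.array([0.6157,0.2270]); EX=np.array([.9974,-.0723]); EY=np.array([.0723,.9974])
def toj(p): p=np.asarray(p)[...,:2]-C0; return np.stack([p@EX,p@EY],-1)
def st():
    s=robot.observe(); j=toj(np.array(s["tool_pos"])[:2]); f=np.array(s["contact_force"])
    print("t",round(s["time"],2),"tcp",np.round(s["tool_pos"],4),"rpy",np.round(s["tool_rot"],4),"jig",j.round(4),"F",f.round(2),"Fj",round(float(f[:2]@EX),2),round(float(f[:2]@EY),2),"op",round(s["opening"],4)); return s
E
python3 - <<'E'
from h import *
st(); snap("wrist","w1",scale=1.4)
print(toj(ray("top0",z2([(220,331),(355,343),(487,358)]),.012)))
E
```

```text
t 1.7 tcp [0.4437 0.1271 0.102 ] rpy [-3.1402 -0.008   3.0684] jig [-0.1644 -0.1121] F [ 0.   -0.7   0.14] Fj 0.05 -0.69 op 0.0919
[[-0.15199861 -0.09296072]
 [-0.15140145 -0.17383318]
 [-0.15274375 -0.2526688 ]]
```

View pics/w1.png

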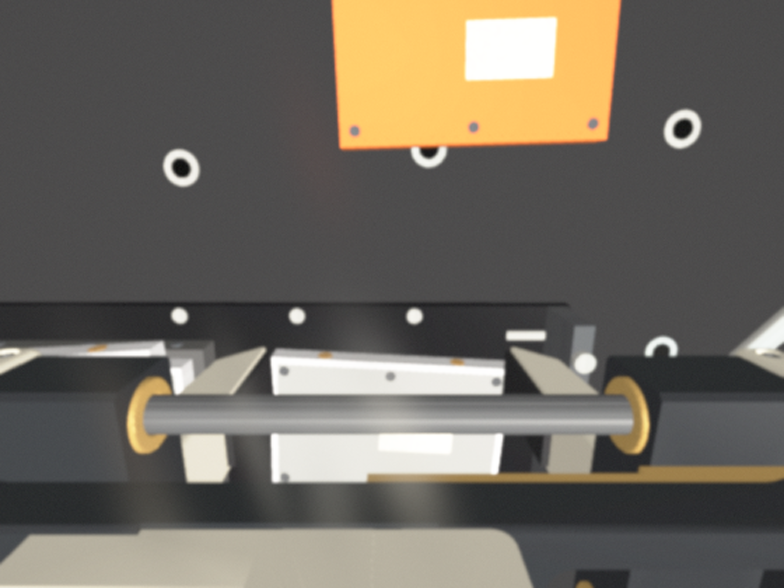

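>>> {"api": "send_rows", "payload": {"plan": [[[0,0,-0.03],[0,0,0],0],[[0,0,-0.03],[0,0,0],0],[[0,0,-0.02],[0,0,0],0],[[0,0,-0.007],[0,0,0],0],[[0,0,0],[0,0,0],0],[[0,0,0],[0,0,0],0]]}}

```text
time: 2.35
tool_pos: [0.4478, 0.1278, 0.0197]
tool_rot: [3.141, 0.002, 3.069]
contact_force: [0.2, 0.2, -0.1]
opening: 0.0918
```

```bash
python3 -c "
from h import *
st()"
```

```text
t 2.35 tcp [0.4478 0.1278 0.0197] rpy [3.141e+00 2.400e-03 3.069e+00] jig [-0.1603 -0.111 ] F [ 0.17  0.16 -0.12] Fj 0.16 0.17 op 0.0918
```

>>> {"api": "send_rows", "payload": {"plan": [[[0.005,-0.0004,0],[0,0,0],0],[[0.005,-0.0004,0],[0,0,0],0],[[0.005,-0.0004,0],[0,0,0],0],[[0.004,-0.0003,0],[0,0,0],0],[[0.004,-0.0003,0],[0,0,0],0],[[0.004,-0.0003,0],[0,0,0],0],[[0.004,-0.0003,0],[0,0,0],0],[[0.004,-0.0003,0],[0,0,0],0],[[0.004,-0.0003,0],[0,0,0],0],[[0.002,-0.0001,0],[0,0,0],0]]}}

```text
time: 3.35
tool_pos: [0.4881, 0.1245, 0.0182]
tool_rot: [3.141, 0.0, 3.069]
contact_force: [0.9, -0.7, -0.2]
opening: 0.0919
```

```bash
python3 -c "
from h import *
st(); snap('top','t2',crop=(165,150,385,275),scale=3.6)"
```

```text
t 3.35 tcp [0.4881 0.1245 0.0182] rpy [3.1415e+00 3.0000e-04 3.0687e+00] jig [-0.1199 -0.1115] F [ 0.91 -0.66 -0.22] Fj 0.96 -0.6 op 0.0919
```

View pics/t2.png

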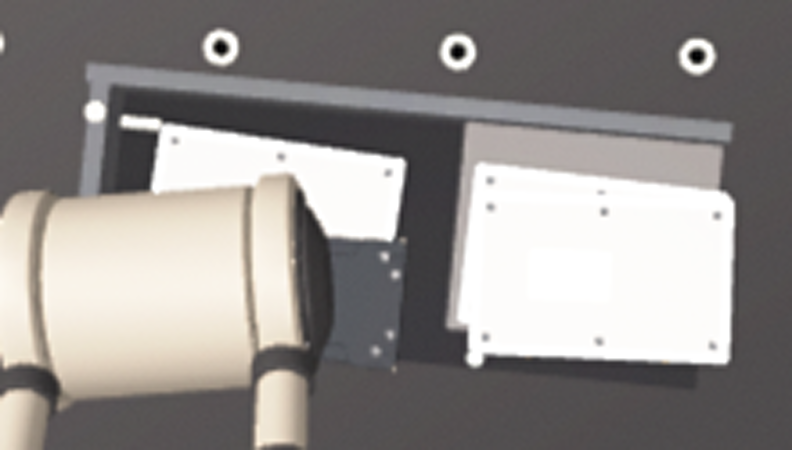

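```bash
python3 -c "
from h import *
snap('wrist','w2',scale=1.4);snap('scene','s2',crop=(175,140,385,290),scale=3.6)"
```

```text
(no output)
```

View pics/w2.png

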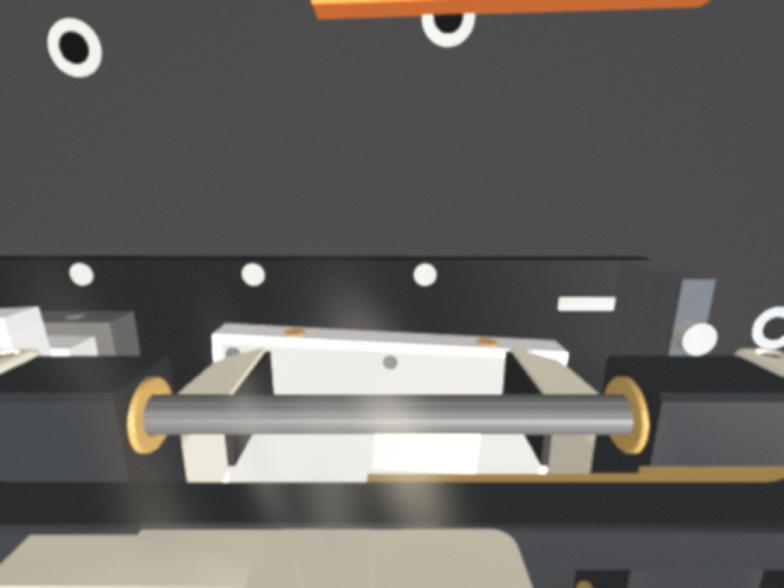

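View pics/s2.png

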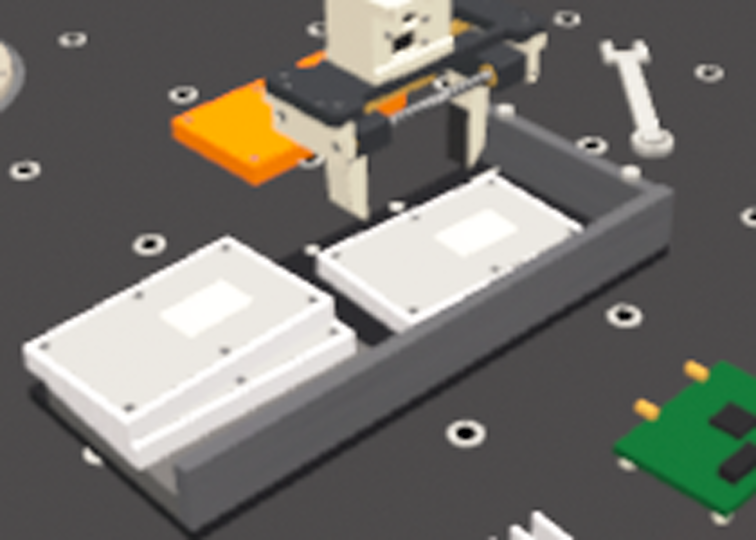

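>>> {"api": "send_rows", "payload": {"plan": [[[0.002,-0.0001,0],[0,0,0],0],[[0.002,-0.0002,0],[0,0,0],0],[[0.002,-0.0001,0],[0,0,0],0],[[0.002,-0.0002,0],[0,0,0],0]]}}

```text
time: 3.9
tool_pos: [0.4958, 0.1239, 0.0183]
tool_rot: [3.142, 0.0, 3.069]
contact_force: [0.2, -0.6, 0.3]
opening: 0.0921
```

```bash
python3 -c "
from h import *
st(); snap('scene','s3',crop=(175,140,385,290),scale=3.6)"
```

```text
t 3.9 tcp [0.4958 0.1239 0.0183] rpy [3.1415e+00 1.0000e-04 3.0688e+00] jig [-0.1121 -0.1115] F [ 0.21 -0.6   0.27] Fj 0.25 -0.58 op 0.0921
```

View pics/s3.png

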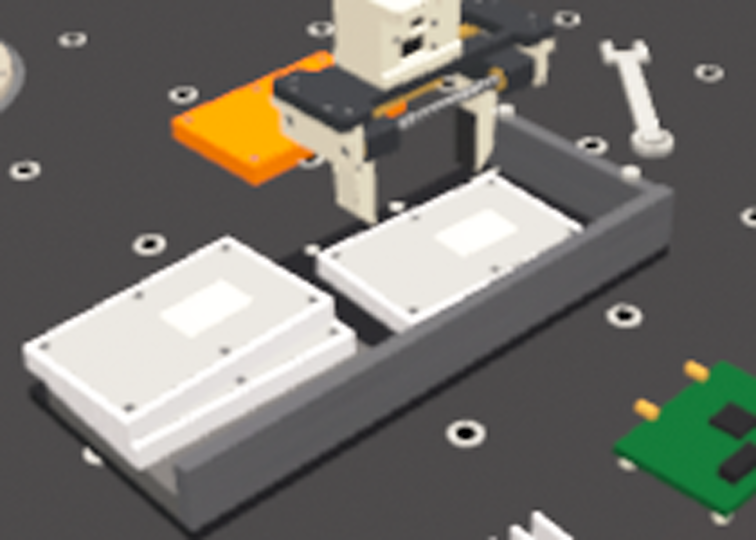

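```bash
python3 - <<'E'
from h import *
s=robot.observe(); p=np.array(s["tool_pos"])
for dz in (0,.03):
  for yy in (-.046,-.065,.046,.065):
    for xx in (-.0095,.0095):
      q=p.copy(); q[:2]+=EX*xx+EY*yy; q[2]+=dz
      print(dz,yy,xx,((proj("s3",q)[0]-[175,140])*3.6).round(0))
# module a corners in scene using top estimates
a=ray("top0",z2([(139,97),(411,137),(384,308),(114,268)]),.026)
print(((proj("s3",a)-[175,140])*3.6).round(0))
E
```

```text
0 -0.046 -0.0095 [358. 249.]
0 -0.046 0.0095 [377. 260.]
0 -0.065 -0.0095 [337. 260.]
0 -0.065 0.0095 [356. 271.]
0 0.046 -0.0095 [454. 199.]
0 0.046 0.0095 [472. 209.]
0 0.065 -0.0095 [472. 189.]
0 0.065 0.0095 [491. 199.]
0.03 -0.046 -0.0095 [357. 212.]
0.03 -0.046 0.0095 [376. 224.]
0.03 -0.065 -0.0095 [336. 223.]
0.03 -0.065 0.0095 [355. 235.]
0.03 0.046 -0.0095 [454. 163.]
0.03 0.046 0.0095 [473. 173.]
0.03 0.065 -0.0095 [473. 153.]
0.03 0.065 0.0095 [492. 164.]
[[592. 230.]
 [411. 323.]
 [315. 253.]
 [491. 171.]]
```

>>> {"api": "send_rows", "payload": {"plan": [[[-0.02,0.0015,0.02],[0,0,0],0],[[-0.02,0.0015,0.02],[0,0,0],140],[[-0.01,0.0007,0.0],[0,0,0],140],[[0,0,0.0],[0,0,0],140],[[0,0,0.0],[0,0,0],140],[[0,0,0.0],[0,0,0],140]]}}

```text
time: 4.55
tool_pos: [0.4461, 0.1275, 0.0576]
tool_rot: [-3.142, -0.0, 3.069]
contact_force: [0.3, -0.5, -0.1]
opening: 0.0563
```

```bash
cat >> h.py <<'E'
def tips(tag,op,crop,sc):
    s=robot.observe(); p=np.array(s["tool_pos"]); yaw=s["tool_rot"][2]
    tx=np.array([np.cos(yaw),np.sin(yaw)]); ty=np.array([np.sin(yaw),-np.cos(yaw)])
    for yy in (-op/2,-op/2-.019,op/2,op/2+.019):
      r=[]
      for dz in (0,.01,.02,.03):
        q=p.copy(); q[:2]+=ty*yy; q[2]+=dz; r.append(((proj(tag,q)[0]-crop[:2])*sc).round(0))
      print(round(yy,3),*r)
E
python3 - <<'E'
from h import *
s=st(); c=(175,130,385,280); snap('scene','s4',crop=c,scale=3.6); tips('s4',s["opening"],c,3.6)
E
```

```text
t 4.55 tcp [0.4461 0.1275 0.0576] rpy [-3.1416e+00 -3.0000e-04  3.0686e+00] jig [-0.1619 -0.1115] F [ 0.35 -0.48 -0.08] Fj 0.38 -0.45 op 0.0563
-0.028 [337. 204.] [337. 192.] [336. 179.] [336. 167.]
-0.047 [316. 214.] [316. 202.] [315. 189.] [315. 177.]
0.028 [396. 175.] [396. 163.] [396. 151.] [396. 139.]
0.047 [416. 166.] [416. 154.] [416. 142.] [416. 130.]
```

View pics/s4.png

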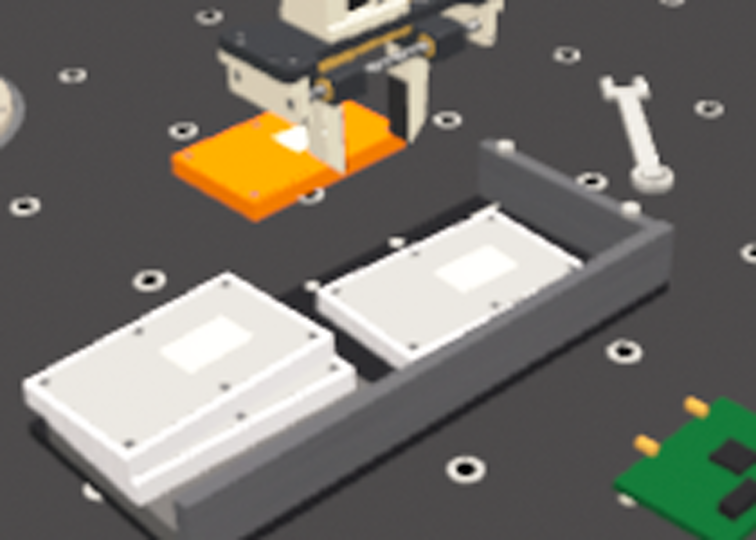

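>>> {"api": "send_rows", "payload": {"plan": [[[0,0,0.0],[0,0,0],190],[[0,0,0.0],[0,0,0],190],[[0,0,0.0],[0,0,0],190],[[0,0,0.0],[0,0,0],190]]}}

```text
time: 5.0
tool_pos: [0.4456, 0.1276, 0.0582]
tool_rot: [3.142, -0.0, 3.069]
contact_force: [-0.7, -0.2, 0.3]
opening: 0.0243
```

```bash

python3 - <<'E'
from h import *
s=st(); c=(235,110,335,200); snap('scene','s5',crop=c,scale=6); tips('s5',s["opening"],c,6)
E
```

```text
t 5.0 tcp [0.4456 0.1276 0.0582] rpy [ 3.1415e+00 -1.0000e-04  3.0688e+00] jig [-0.1624 -0.1114] F [-0.69 -0.23  0.26] Fj -0.68 -0.28 op 0.0243
-0.012 [230. 445.] [229. 424.] [229. 404.] [228. 383.]
-0.031 [196. 461.] [195. 441.] [194. 420.] [193. 399.]
0.012 [273. 424.] [272. 404.] [272. 383.] [272. 363.]
0.031 [305. 408.] [305. 388.] [305. 368.] [305. 347.]
```

View pics/s5.png

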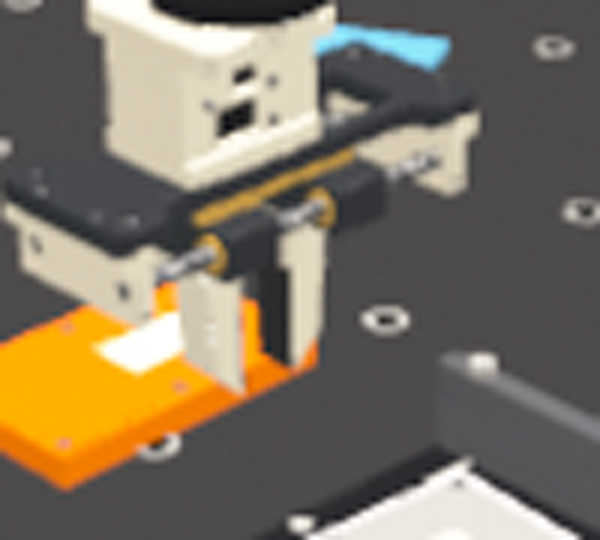

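>>> {"api": "send_rows", "payload": {"plan": [[[-0.01,0.0007,-0.02],[0,0,0],90],[[0,0,-0.02],[0,0,0],90],[[0,0,-0.01],[0,0,0],90],[[0,0,-0.004],[0,0,0],90],[[0,0,0],[0,0,0],90],[[0,0,-0.002],[0,0,0],90],[[0,0,-0.002],[0,0,0],90]]}}

```text
time: 5.75
tool_pos: [0.4363, 0.1284, 0.0007]
tool_rot: [3.141, 0.001, 3.069]
contact_force: [0.7, 0.0, -0.5]
opening: 0.0593
```

```bash

python3 - <<'E'
from h import *
s=st(); c=(235,130,335,220); snap('scene','s6',crop=c,scale=6); tips('s6',s["opening"],c,6)
E
```

```text
t 5.75 tcp [0.4363 0.1284 0.0007] rpy [3.1412e+00 1.5000e-03 3.0688e+00] jig [-0.1718 -0.1113] F [ 0.65  0.04 -0.47] Fj 0.65 0.09 op 0.0593
-0.03 [188. 445.] [187. 426.] [186. 407.] [186. 387.]
-0.049 [154. 462.] [154. 443.] [153. 423.] [152. 404.]
0.03 [289. 394.] [289. 375.] [289. 356.] [288. 336.]
0.049 [321. 378.] [320. 359.] [320. 340.] [320. 321.]
```

View pics/s6.png

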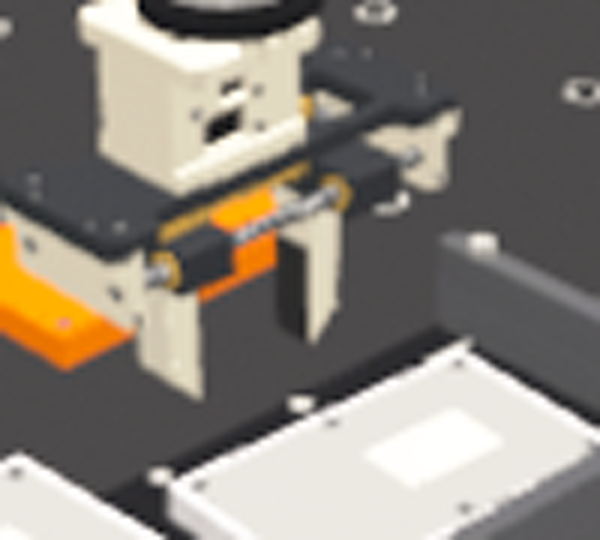

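>>> {"api": "send_rows", "payload": {"plan": [[[0,0,-0.006],[0,0,0],90],[[0,0,-0.005],[0,0,0],90],[[0.01,-0.0007,0],[0,0,0],90],[[0.01,-0.0007,0],[0,0,0],90],[[0.006,-0.0004,0],[0,0,0],90],[[0.004,-0.0003,0],[0,0,0],90],[[0.004,-0.0003,0],[0,0,0],90],[[0.004,-0.0003,0],[0,0,0],90],[[0.004,-0.0003,0],[0,0,0],90],[[0.004,-0.0003,0],[0,0,0],90]]}}

```text
time: 6.8
tool_pos: [0.4815, 0.125, -0.0108]
tool_rot: [-3.142, -0.001, 3.069]
contact_force: [-0.7, 0.5, 1.0]
opening: 0.0592
```

```bash

python3 - <<'E'
from h import *
s=st(); c=(205,130,375,270); snap('scene','s7',crop=c,scale=4)
E
```

```text
t 6.8 tcp [ 0.4815  0.125  -0.0108] rpy [-3.1415e+00 -7.0000e-04  3.0688e+00] jig [-0.1265 -0.1115] F [-0.67  0.52  0.99] Fj -0.71 0.47 op 0.0592
```

View pics/s7.png

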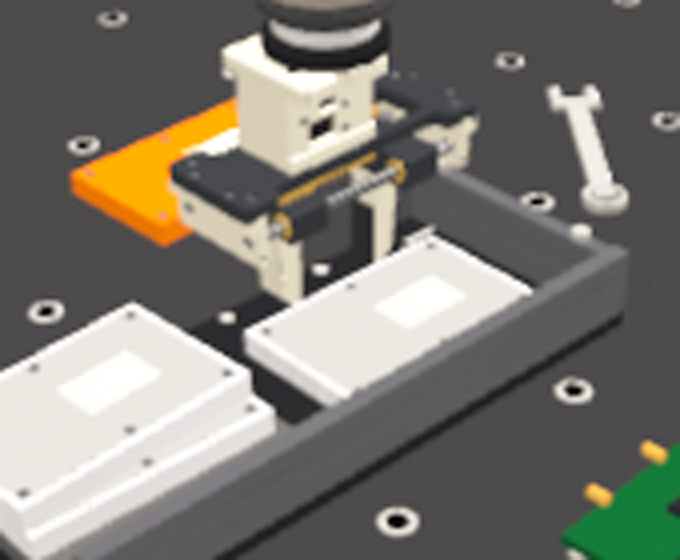

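>>> {"api": "send_rows", "payload": {"plan": [[[0.003,-0.0002,0],[0,0,0],90],[[0.003,-0.0002,0],[0,0,0],90],[[0.003,-0.0002,0],[0,0,0],90],[[0.002,-0.0002,0],[0,0,0],90],[[0.001,0,0],[0,0,0],90],[[0.001,0,0],[0,0,0],90]]}}

```text
time: 7.45
tool_pos: [0.4945, 0.1242, -0.0108]
tool_rot: [3.142, -0.0, 3.069]
contact_force: [-1.0, -0.1, 1.4]
opening: 0.0595
```

```bash

python3 - <<'E'
from h import *
s=st()
E
```

```text
t 7.45 tcp [ 0.4945  0.1242 -0.0108] rpy [ 3.1416e+00 -4.0000e-04  3.0688e+00] jig [-0.1135 -0.1113] F [-0.96 -0.09  1.37] Fj -0.96 -0.16 op 0.0595
```

>>> {"api": "send_rows", "payload": {"plan": [[[0.001,0,0],[0,0,0],90],[[0.001,0,0],[0,0,0],90],[[0.001,-0.0002,0],[0,0,0],90]]}}

```text
time: 7.75
tool_pos: [0.4978, 0.1241, -0.0108]
tool_rot: [3.141, 0.0, 3.069]
contact_force: [-1.4, 0.2, 0.4]
opening: 0.0592
```

>>> {"api": "send_rows", "payload": {"plan": [[[0.001,0,0],[0,0,0],90],[[0.001,0,0],[0,0,0],90]]}}

```text
time: 7.95
tool_pos: [0.4982, 0.1241, -0.0109]
tool_rot: [-3.141, -0.003, 3.069]
contact_force: [-7.5, 0.3, 5.4]
opening: 0.0594
```

>>> {"api": "send_rows", "payload": {"plan": [[[0.0005,0,0],[0,0,0],90],[[0,0,0],[0,0,0],90],[[0,0,0],[0,0,0],90]]}}

```text
time: 8.25
tool_pos: [0.4982, 0.1241, -0.0109]
tool_rot: [-3.141, -0.004, 3.069]
contact_force: [-6.6, 0.2, 5.4]
opening: 0.0593
```

```bash

python3 - <<'E'
from h import *
s=st(); snap('top','t8',crop=(165,150,385,275),scale=3.6); c=(205,130,375,270); snap('scene','s8',crop=c,scale=4)
E
```

```text
t 8.25 tcp [ 0.4982  0.1241 -0.0109] rpy [-3.1412 -0.0038  3.0689] jig [-0.1098 -0.1112] F [-6.64  0.21  5.4 ] Fj -6.64 -0.28 op 0.0593
```

View pics/t8.png

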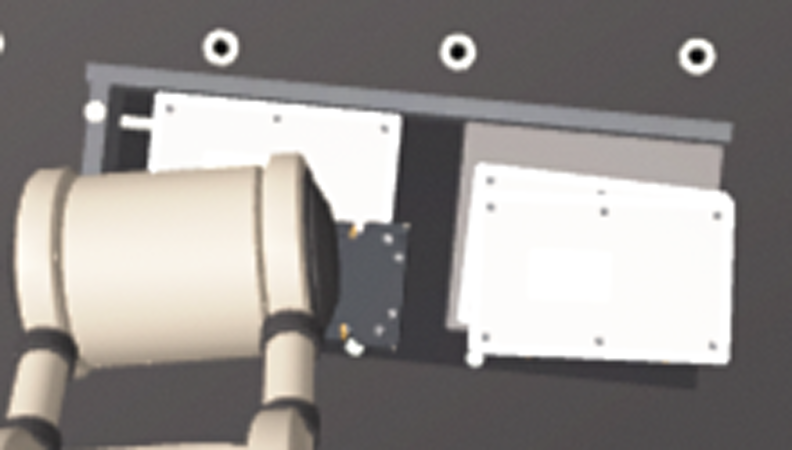

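View pics/s8.png

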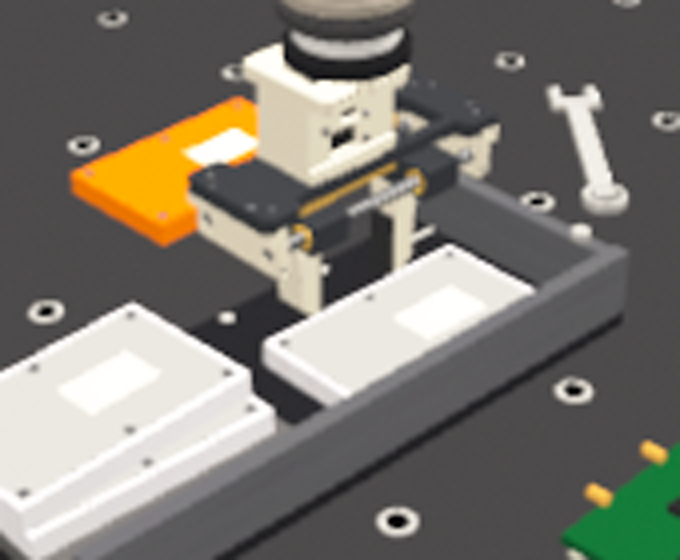

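>>> {"api": "send_rows", "payload": {"plan": [[[-0.015,0.001,0],[0,0,0],90],[[0,0,0.03],[0,0,0],90],[[0,0,0.04],[0,0,0],144],[[0.0056,-0.0089,0.01],[0,0,-0.131],144],[[0.0056,-0.0089,0],[0,0,-0.131],144],[[0.0056,-0.0089,0],[0,0,-0.131],144],[[0.0056,-0.0089,0],[0,0,-0.131],144],[[0.0056,-0.0089,0],[0,0,-0.131],144],[[0.0056,-0.0089,0],[0,0,-0.131],144],[[0.0056,-0.0089,0],[0,0,-0.131],144],[[0.0056,-0.0089,0],[0,0,-0.131],144],[[0.0056,-0.0089,0],[0,0,-0.131],144],[[0.0056,-0.0089,0],[0,0,-0.131],144],[[0.0056,-0.0089,0],[0,0,-0.131],144],[[0.0056,-0.0089,0],[0,0,-0.13],144],[[0,0,0],[0,0,0],144],[[0,0,0],[0,0,0],144]]}}

```text
time: 10.05
tool_pos: [0.5524, 0.0182, 0.0692]
tool_rot: [3.141, -0.0, 1.501]
contact_force: [-0.5, 0.6, -0.3]
opening: 0.0399
```

```bash

python3 - <<'E'
from h import *
s=st(); snap('wrist','w9',scale=1.4)
E
```

```text
t 10.05 tcp [0.5524 0.0182 0.0692] rpy [ 3.1413e+00 -1.0000e-04  1.5008e+00] jig [-0.048  -0.2128] F [-0.46  0.56 -0.29] Fj -0.5 0.53 op 0.0399
```

View pics/w9.png

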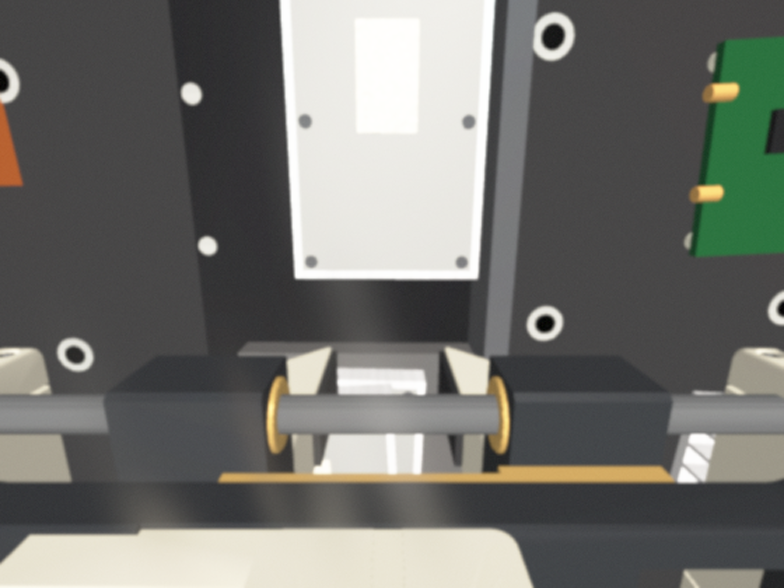

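```bash

python3 - <<'E'
from h import *
uv=np.array([(295,278),(478,278),(470,345),(240,350),(500,270)])/1.4
print(toj(ray('w9',uv[:2],.026)).round(4), toj(ray('w9',uv[2:4],.028)).round(4))
print(load('w9')[1].round(3))
z=np.array([(401,113),(393,225),(465,122),(448,325),(160,92)],float)/3.6+[165,150]
print(toj(ray('t8',z[:2],.026)).round(4),toj(ray('t8',z[2:4],.028)).round(4),toj(ray('t8',z[4:],.026)).round(4))
E
```

```text
[[-0.0994 -0.1897]
 [ 0.0018 -0.1895]] [[-0.001  -0.2282]
 [-0.1329 -0.2314]]
[[ 0.997 -0.068 -0.018  0.557]
 [-0.071 -0.962 -0.265  0.09 ]
 [ 0.001  0.266 -0.964  0.259]
 [ 0.     0.     0.     1.   ]]
[[ 0.0018 -0.1908]
 [-0.0716 -0.1925]] [[-0.0004 -0.233 ]
 [-0.133  -0.2342]] [[ 0.0012 -0.0316]]
```

>>> {"api": "send_rows", "payload": {"plan": [[[-0.002,0.0002,-0.03],[0,0,-0.0025],144],[[0,0,-0.02],[0,0,0],144],[[0,0,-0.015],[0,0,0],144],[[0,0,-0.008],[0,0,0],144],[[0,0,-0.006],[0,0,0],144],[[0,0,0],[0,0,0],144]]}}

```text
time: 10.7
tool_pos: [0.5501, 0.0187, -0.0101]
tool_rot: [-3.141, -0.0, 1.496]
contact_force: [-0.3, -0.6, 0.8]
opening: 0.0399
```

>>> {"api": "send_rows", "payload": {"plan": [[[0.0004,0.005,0],[0,0,0],144],[[0.0003,0.004,0],[0,0,0],144],[[0.0003,0.004,0],[0,0,0],144],[[0.0003,0.004,0],[0,0,0],144]]}}

```text
time: 11.1
tool_pos: [0.5521, 0.0356, -0.0092]
tool_rot: [3.14, 0.0, 1.496]
contact_force: [0.3, -1.5, 2.2]
opening: 0.0401
```

>>> {"api": "send_rows", "payload": {"plan": [[[0.0002,0.003,0],[0,0,0.002],144],[[0.0002,0.003,0],[0,0,0],144],[[0.0002,0.003,0],[0,0,0],144],[[0.0002,0.003,0],[0,0,0],144],[[0.0001,0.002,0],[0,0,0],144]]}}

```text
time: 11.6
tool_pos: [0.5526, 0.0496, -0.0097]
tool_rot: [3.141, 0.0, 1.497]
contact_force: [0.2, -1.7, 1.9]
opening: 0.0404
```

>>> {"api": "send_rows", "payload": {"plan": [[[0.0001,0.001,0],[0,0,0],144],[[0.0001,0.001,0],[0,0,0],144],[[0,0.001,0],[0,0,0],144]]}}

```text
time: 11.9
tool_pos: [0.5527, 0.0524, -0.0098]
tool_rot: [3.142, 0.0, 1.497]
contact_force: [0.7, -1.9, 1.3]
opening: 0.0399
```

>>> {"api": "send_rows", "payload": {"plan": [[[0.0001,0.001,0],[0,0,0],144],[[0.0001,0.001,0],[0,0,0],144]]}}

```text
time: 12.1
tool_pos: [0.5529, 0.0544, -0.0098]
tool_rot: [-3.142, 0.0, 1.497]
contact_force: [-0.0, -0.8, 1.7]
opening: 0.0402
```

>>> {"api": "send_rows", "payload": {"plan": [[[0.0001,0.001,0],[0,0,0],144],[[0.0001,0.001,0],[0,0,0],144]]}}

```text
time: 12.3
tool_pos: [0.553, 0.0561, -0.0098]
tool_rot: [-3.141, 0.001, 1.498]
contact_force: [0.3, -7.1, 1.9]
opening: 0.0401
```

>>> {"api": "send_rows", "payload": {"plan": [[[0.0001,0.001,0],[0,0,0],144],[[0,0.001,0],[0,0,0],144]]}}

```text
time: 12.5
tool_pos: [0.553, 0.0563, -0.0098]
tool_rot: [-3.141, 0.003, 1.498]
contact_force: [-1.7, -15.4, 1.0]
opening: 0.04
```

>>> {"api": "send_rows", "payload": {"plan": [[[-0.0006,-0.008,0],[0,0,0],144],[[0,0,0.04],[0,0,0],144],[[0,0,0.04],[0,0,0],144],[[-0.0112,-0.0108,0],[0,0,0.131],90],[[-0.0112,-0.0108,0],[0,0,0.131],90],[[-0.0112,-0.0108,0],[0,0,0.131],90],[[-0.0112,-0.0108,0],[0,0,0.131],90],[[-0.0112,-0.0108,0],[0,0,0.131],90],[[-0.0112,-0.0108,0],[0,0,0.131],90],[[-0.0112,-0.0108,0],[0,0,0.131],90],[[-0.0112,-0.0108,0],[0,0,0.131],90],[[-0.0112,-0.0108,0],[0,0,0.131],90],[[-0.0112,-0.0108,0],[0,0,0.131],90],[[-0.0112,-0.0108,0],[0,0,0.131],90],[[-0.0112,-0.0108,0],[0,0,0.13],90],[[0,0,0],[0,0,0],90],[[0,0,0],[0,0,0],90]]}}

```text
time: 14.2
tool_pos: [0.4185, -0.079, 0.0703]
tool_rot: [3.141, 0.001, 3.064]
contact_force: [0.2, 0.3, -0.3]
opening: 0.059
```

```bash

python3 - <<'E'
from h import *
s=st(); snap('top','t10',crop=(165,150,385,275),scale=3.6);snap('scene','s10',crop=(165,130,375,290),scale=3.6)
E
```

```text
t 14.2 tcp [ 0.4185 -0.079   0.0703] rpy [3.141e+00 6.000e-04 3.064e+00] jig [-0.1745 -0.3195] F [ 0.16  0.31 -0.35] Fj 0.14 0.32 op 0.059
```

View pics/t10.png

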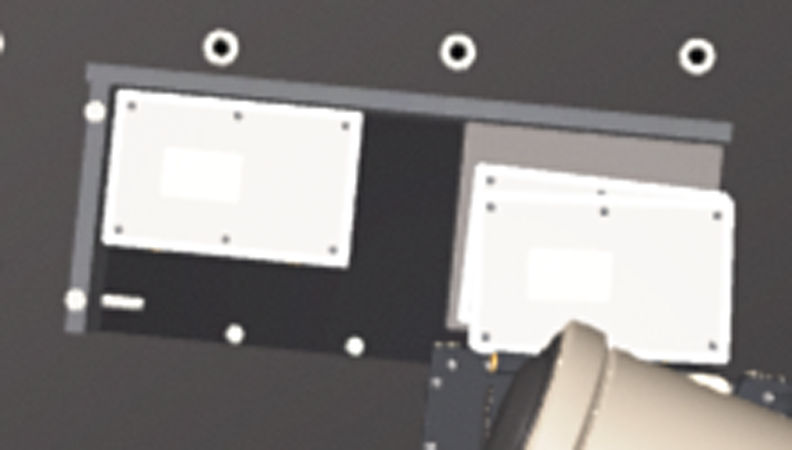

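View pics/s10.png

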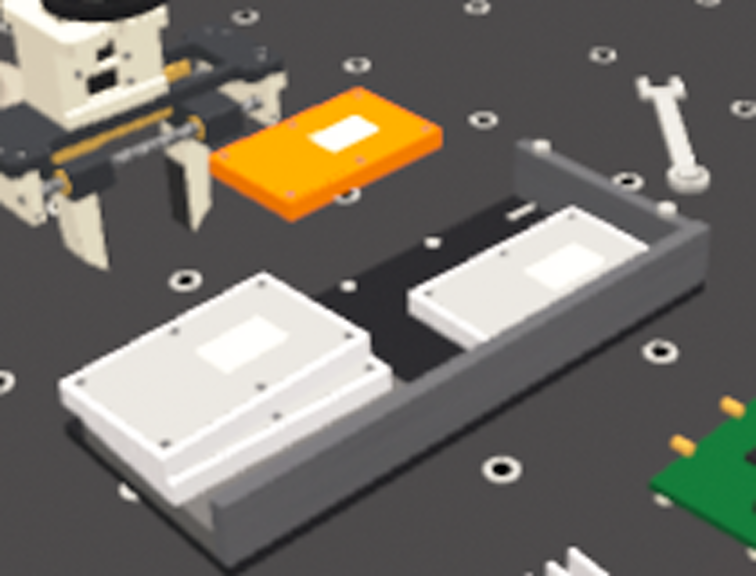

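>>> {"api": "send_rows", "payload": {"plan": [[[0,0,-0.03],[0,0,0.005],90],[[0,0,-0.02],[0,0,0],90],[[0,0,-0.015],[0,0,0],90],[[0.006,-0.0004,0],[0,0,0],90],[[0.005,-0.0004,0],[0,0,0],90],[[0.004,-0.0003,0],[0,0,0],90],[[0.004,-0.0003,0],[0,0,0],90],[[0.004,-0.0003,0],[0,0,0],90],[[0.003,-0.0002,0],[0,0,0],90]]}}

```text
time: 15.2
tool_pos: [0.4445, -0.081, 0.0055]
tool_rot: [3.141, 0.0, 3.073]
contact_force: [-2.1, 1.9, 1.0]
opening: 0.0594
```

```bash

python3 - <<'E'
from h import *
s=st(); snap('scene','s11',crop=(165,130,375,290),scale=3.6)
E
```

```text
t 15.2 tcp [ 0.4445 -0.081   0.0055] rpy [3.1415 0.     3.0733] jig [-0.1485 -0.3196] F [-2.08  1.95  0.96] Fj -2.22 1.79 op 0.0594
```

View pics/s11.png

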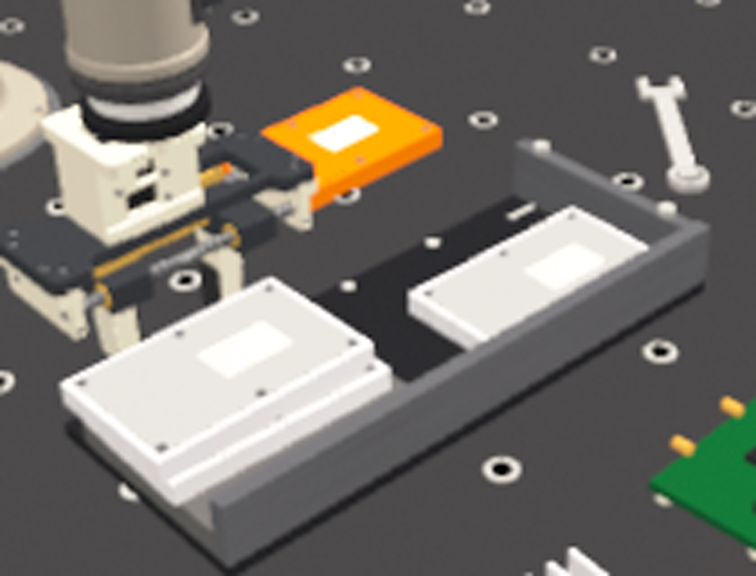

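>>> {"api": "send_rows", "payload": {"plan": [[[0.003,-0.0002,0],[0,0,-0.003],90],[[0.003,-0.0002,0],[0,0,0],90],[[0.003,-0.0002,0],[0,0,0],90],[[0.003,-0.0002,0],[0,0,0],90],[[0.003,-0.0002,0],[0,0,0],90],[[0.003,-0.0002,0],[0,0,0],90],[[0.003,-0.0002,0],[0,0,0],90],[[0.003,-0.0003,0],[0,0,0],90],[[0.003,-0.0002,0],[0,0,0],90],[[0.003,-0.0002,0],[0,0,0],90]]}}

```text
time: 16.25
tool_pos: [0.4746, -0.0832, 0.0052]
tool_rot: [3.141, 0.0, 3.07]
contact_force: [-1.9, 0.5, -0.7]
opening: 0.0595
```

>>> {"api": "send_rows", "payload": {"plan": [[[0.002,-0.0002,0],[0,0,0],90],[[0.001,0,0],[0,0,0],90],[[0.001,0,0],[0,0,0],90],[[0.001,-0.0002,0],[0,0,0],90],[[0.001,0,0],[0,0,0],90]]}}

```text
time: 16.75
tool_pos: [0.4803, -0.0836, 0.0052]
tool_rot: [3.141, 0.0, 3.07]
contact_force: [-1.9, 0.4, -0.7]
opening: 0.0593
```

```bash

python3 - <<'E'
from h import *
s=st(); snap('scene','s12',crop=(165,130,375,290),scale=3.6)
E
```

```text
t 16.75 tcp [ 0.4803 -0.0836  0.0052] rpy [3.1415 0.     3.0703] jig [-0.1126 -0.3196] F [-1.87  0.44 -0.73] Fj -1.89 0.31 op 0.0593
```

View pics/s12.png

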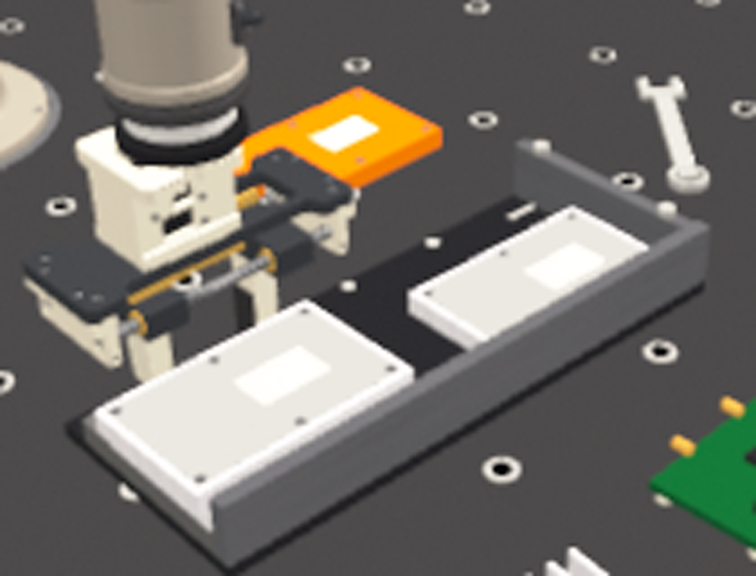

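Both are squaring up well; finish against the side stop.

>>> {"api": "send_rows", "payload": {"plan": [[[0.001,-0.0001,0],[0,0,0],90],[[0.001,0,0],[0,0,0],90],[[0.001,-0.0001,0],[0,0,0],90]]}}

```text
time: 17.1
tool_pos: [0.4825, -0.0835, 0.0052]
tool_rot: [3.141, -0.002, 3.07]
contact_force: [-9.1, -0.2, 6.7]
opening: 0.0595
```

>>> {"api": "send_rows", "payload": {"plan": [[[0.001,-0.0001,0],[0,0,0],90],[[0.001,0,0],[0,0,0],90]]}}

```text
time: 17.3
tool_pos: [0.4823, -0.0835, 0.0052]
tool_rot: [3.141, -0.006, 3.071]
contact_force: [-15.3, -0.8, 12.1]
opening: 0.0591
```

>>> {"api": "send_rows", "payload": {"plan": [[[-0.016,0.001,0],[0,0,0],90],[[0,0,0.03],[0,0,0],90],[[0,0,0.04],[0,0,0],144],[[0.0055,-0.0093,0],[0,0,-0.131],144],[[0.0055,-0.0093,0],[0,0,-0.131],144],[[0.0055,-0.0093,0],[0,0,-0.131],144],[[0.0055,-0.0093,0],[0,0,-0.131],144],[[0.0055,-0.0093,0],[0,0,-0.131],144],[[0.0055,-0.0093,0],[0,0,-0.131],144],[[0.0055,-0.0093,0],[0,0,-0.131],144],[[0.0055,-0.0093,0],[0,0,-0.131],144],[[0.0055,-0.0093,0],[0,0,-0.131],144],[[0.0055,-0.0093,0],[0,0,-0.131],144],[[0.0055,-0.0093,0],[0,0,-0.131],144],[[0.0055,-0.0093,0],[0,0,-0.132],144],[[0,0,0],[0,0,0],144],[[0,0,0],[0,0,0],144]]}}

```text
time: 19.0
tool_pos: [0.5355, -0.1945, 0.0753]
tool_rot: [3.141, 0.0, 1.501]
contact_force: [0.4, 0.7, -0.8]
opening: 0.0399
```

```bash

python3 - <<'E'
from h import *
s=st(); snap('top','t13',crop=(165,150,385,275),scale=3.6); snap('wrist','w13',scale=1.4)
E
```

```text
t 19.0 tcp [ 0.5355 -0.1945  0.0753] rpy [3.1407e+00 1.0000e-04 1.5005e+00] jig [-0.0495 -0.4262] F [ 0.4   0.74 -0.76] Fj 0.35 0.77 op 0.0399
```

View pics/t13.png

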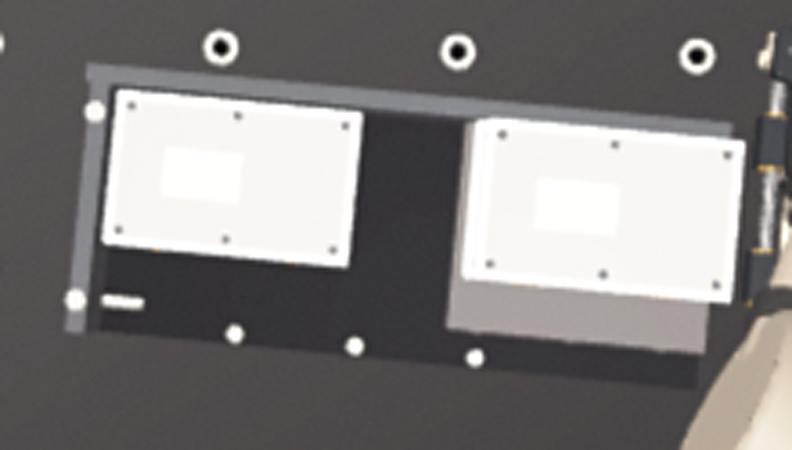

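View pics/w13.png

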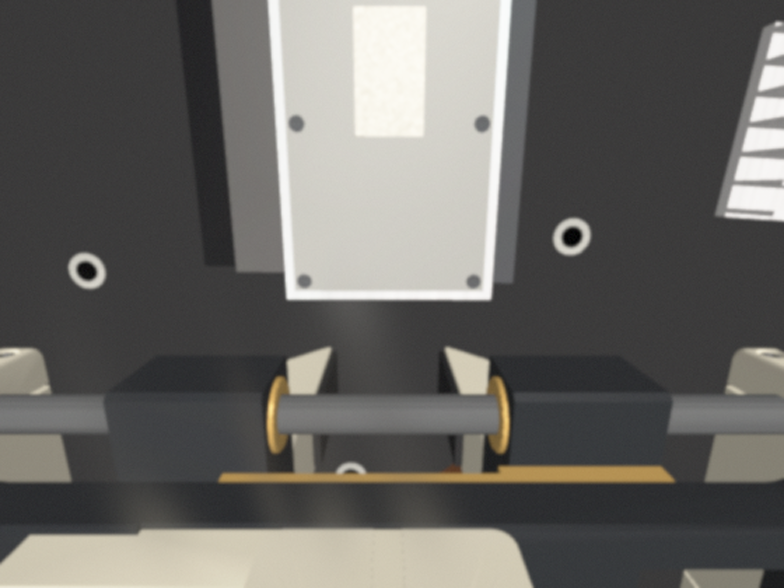

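```bash

python3 - <<'E'
from h import *
print(toj(ray('w13',np.array([(288,299),(491,299)])/1.4,.060)).round(4))
z=np.array([(744,141),(732,302),(487,118),(462,277),(470,120)],float)/3.6+[165,150]
print(toj(ray('t13',z[:4],.060)).round(4),toj(ray('t13',z[4:],.044)).round(4))
E
```

```text
[[-0.099  -0.4075]
 [ 0.0011 -0.4074]]
[[ 1.000e-04 -4.077e-01]
 [-1.010e-01 -4.088e-01]
 [-2.000e-04 -2.463e-01]
 [-1.013e-01 -2.399e-01]] [[-0.0006 -0.2359]]
```

>>> {"api": "send_rows", "payload": {"plan": [[[0,0,-0.03],[0,0,-0.002],144],[[0,0,-0.025],[0,0,0],144],[[0,0,-0.016],[0,0,0],144],[[0,0,0],[0,0,0],144],[[0.0003,0.004,0],[0,0,0],144],[[0.0003,0.004,0],[0,0,0],144],[[0.0002,0.003,0],[0,0,0],144],[[0.0002,0.003,0],[0,0,0],144],[[0.0003,0.004,0],[0,0,0],144],[[0.0003,0.004,0],[0,0,0],144],[[0.0003,0.004,0],[0,0,0],144]]}}

```text
time: 20.2
tool_pos: [0.5376, -0.1687, 0.0048]
tool_rot: [3.14, 0.001, 1.495]
contact_force: [-1.1, -3.9, 3.5]
opening: 0.0399
```

```bash

python3 - <<'E'
from h import *
s=st(); snap('scene','s14',crop=(165,130,375,290),scale=3.6)
E
```

```text
t 20.2 tcp [ 0.5376 -0.1687  0.0048] rpy [3.1402e+00 8.0000e-04 1.4951e+00] jig [-0.0493 -0.4003] F [-1.09 -3.91  3.48] Fj -0.81 -3.98 op 0.0399
```

View pics/s14.png

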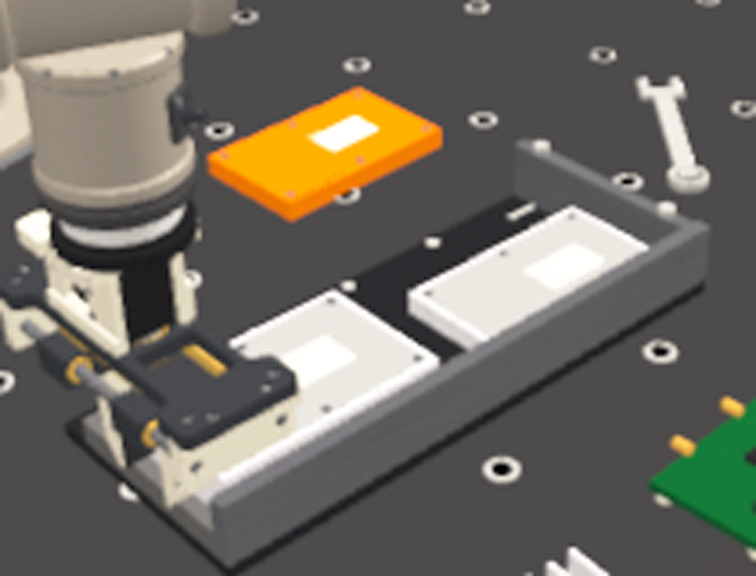

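>>> {"api": "send_rows", "payload": {"plan": [[[0.0003,0.004,0],[0,0,0.003],144],[[0.0004,0.005,0],[0,0,0],144],[[0.0003,0.005,0],[0,0,0],144],[[0.0004,0.005,0],[0,0,0],144],[[0.0003,0.005,0],[0,0,0],144],[[0.0004,0.005,0],[0,0,0],144],[[0.0004,0.005,0],[0,0,0],144],[[0.0004,0.005,0],[0,0,0],144],[[0.0004,0.005,0],[0,0,0],144],[[0.0003,0.005,0],[0,0,0],144]]}}

```text
time: 21.25
tool_pos: [0.5407, -0.119, 0.0042]
tool_rot: [-3.142, -0.0, 1.498]
contact_force: [-0.6, -3.0, 2.1]
opening: 0.0403
```

```bash

python3 - <<'E'
from h import *
s=st(); snap('scene','s15',crop=(165,130,375,290),scale=3.6)
E
```

```text
t 21.25 tcp [ 0.5407 -0.119   0.0042] rpy [-3.1415e+00 -1.0000e-04  1.4983e+00] jig [-0.0498 -0.3505] F [-0.57 -3.01  2.1 ] Fj -0.35 -3.05 op 0.0403
```

View pics/s15.png

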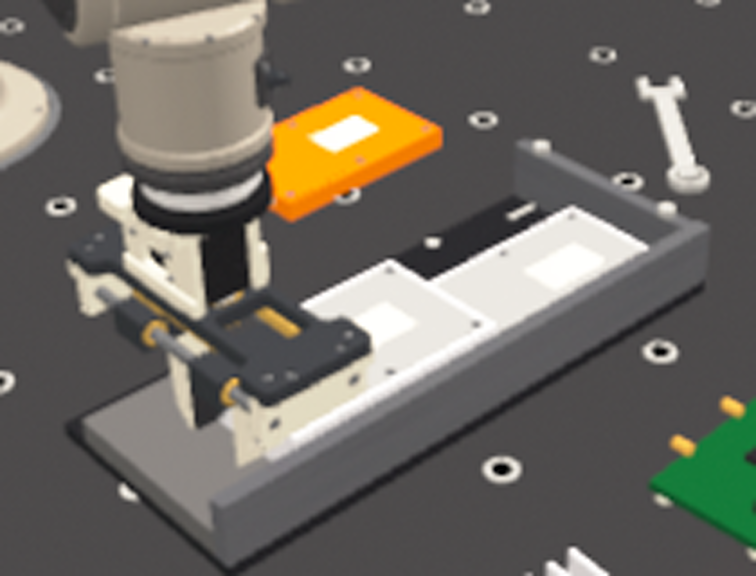

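>>> {"api": "send_rows", "payload": {"plan": [[[0.0003,0.004,0],[0,0,0],144],[[0.0003,0.004,0],[0,0,0],144],[[0.0003,0.004,0],[0,0,0],144],[[0.0003,0.004,0],[0,0,0],144],[[0.0003,0.004,0],[0,0,0],144],[[0.0003,0.004,0],[0,0,0],144],[[0.0003,0.004,0],[0,0,0],144],[[0.0003,0.004,0],[0,0,0],144]]}}

```text
time: 22.1
tool_pos: [0.543, -0.0871, 0.0042]
tool_rot: [-3.141, -0.0, 1.498]
contact_force: [0.4, -2.9, 1.8]
opening: 0.04
```

```bash

python3 - <<'E'
from h import *
s=st(); snap('scene','s16',crop=(165,130,375,290),scale=3.6)
E
```

```text
t 22.1 tcp [ 0.543  -0.0871  0.0042] rpy [-3.1414 -0.      1.4984] jig [-0.0498 -0.3185] F [ 0.37 -2.91  1.79] Fj 0.58 -2.88 op 0.04
```

View pics/s16.png

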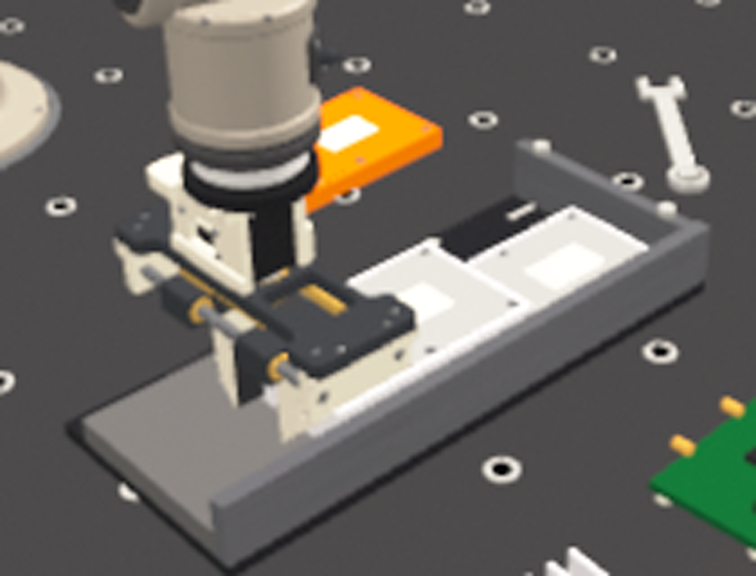

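>>> {"api": "send_rows", "payload": {"plan": [[[0.0003,0.004,0],[0,0,0],144],[[0.0003,0.004,0],[0,0,0],144],[[0.0003,0.004,0],[0,0,0],144],[[0.0003,0.004,0],[0,0,0],144],[[0.0003,0.004,0],[0,0,0],144],[[0.0003,0.004,0],[0,0,0],144],[[0.0003,0.004,0],[0,0,0],144],[[0.0003,0.004,0],[0,0,0],144],[[0.0003,0.004,0],[0,0,0],144],[[0.0003,0.004,0],[0,0,0],144],[[0.0003,0.004,0],[0,0,0],144],[[0.0003,0.004,0],[0,0,0],144],[[0.0003,0.004,0],[0,0,0],144],[[0.0003,0.004,0],[0,0,0],144]]}}

```text
time: 23.55
tool_pos: [0.547, -0.0309, 0.0039]
tool_rot: [-3.141, -0.0, 1.498]
contact_force: [0.4, -1.5, -0.3]
opening: 0.0402
```

>>> {"api": "send_rows", "payload": {"plan": [[[0.0002,0.003,0],[0,0,0],144],[[0.0002,0.003,0],[0,0,0],144],[[0.0002,0.003,0],[0,0,0],144],[[0.0002,0.003,0],[0,0,0],144],[[0.0002,0.003,0],[0,0,0],144],[[0.0002,0.003,0],[0,0,0],144],[[0.0002,0.003,0],[0,0,0],144],[[0.0002,0.003,0],[0,0,0],144]]}}

```text
time: 24.35
tool_pos: [0.549, -0.0073, 0.0043]
tool_rot: [3.141, 0.0, 1.498]
contact_force: [-0.3, -2.6, -0.7]
opening: 0.0402
```

```bash

python3 - <<'E'
from h import *
s=st(); snap('scene','s17',crop=(165,130,375,290),scale=3.6)
E
```

```text
t 24.35 tcp [ 0.549  -0.0073  0.0043] rpy [3.1414e+00 1.0000e-04 1.4983e+00] jig [-0.0496 -0.2385] F [-0.31 -2.62 -0.73] Fj -0.12 -2.64 op 0.0402
```

View pics/s17.png

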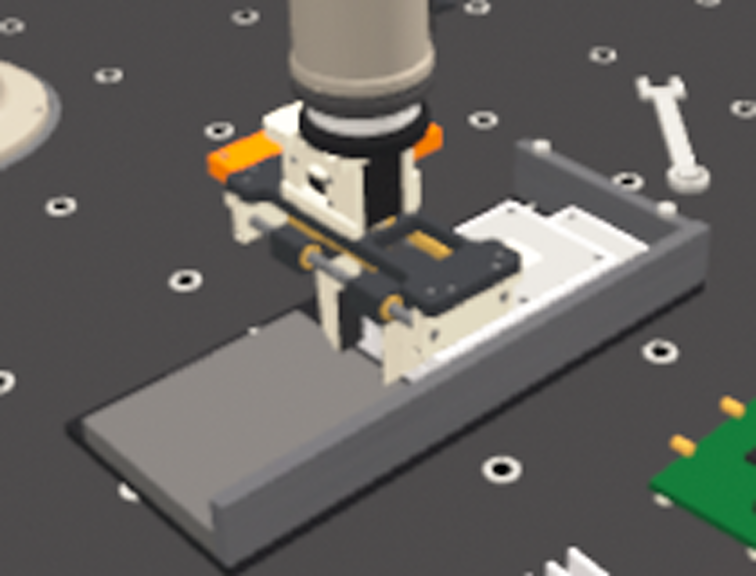

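>>> {"api": "send_rows", "payload": {"plan": [[[0.0003,0.004,0],[0,0,0],144],[[0.0003,0.004,0],[0,0,0],144],[[0.0003,0.004,0],[0,0,0],144],[[0.0003,0.004,0],[0,0,0],144],[[0.0003,0.004,0],[0,0,0],144],[[0.0003,0.004,0],[0,0,0],144],[[0.0003,0.004,0],[0,0,0],144],[[0.0003,0.004,0],[0,0,0],144],[[0.0003,0.004,0],[0,0,0],144],[[0.0003,0.004,0],[0,0,0],144],[[0.0003,0.004,0],[0,0,0],144],[[0.0003,0.004,0],[0,0,0],144],[[0.0003,0.004,0],[0,0,0],144]]}}

```text
time: 25.7
tool_pos: [0.5529, 0.0448, 0.0043]
tool_rot: [3.141, 0.0, 1.498]
contact_force: [-0.1, -3.2, 1.3]
opening: 0.0398
```

>>> {"api": "send_rows", "payload": {"plan": [[[0.0002,0.002,0],[0,0,0],144],[[0.0001,0.002,0],[0,0,0],144],[[0.0002,0.002,0],[0,0,0],144]]}}

```text
time: 26.0
tool_pos: [0.5533, 0.0506, 0.0042]
tool_rot: [3.142, 0.0, 1.498]
contact_force: [-0.9, -3.4, 1.1]
opening: 0.04
```

```bash

python3 - <<'E'
from h import *
s=st(); snap('scene','s18',crop=(205,120,385,280),scale=3.6)
E
```

```text
t 26.0 tcp [0.5533 0.0506 0.0042] rpy [3.1415e+00 1.0000e-04 1.4983e+00] jig [-0.0495 -0.1805] F [-0.93 -3.4   1.08] Fj -0.69 -3.45 op 0.04
```

View pics/s18.png

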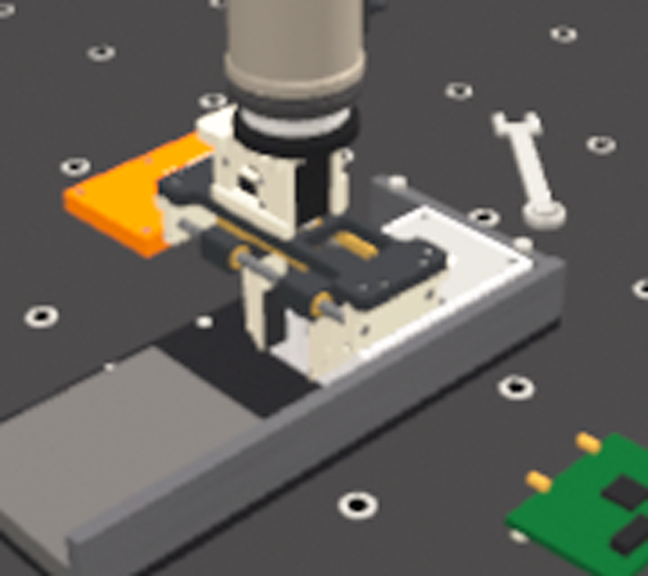

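>>> {"api": "send_rows", "payload": {"plan": [[[0.0001,0.001,0],[0,0,0],144],[[0.0001,0.001,0],[0,0,0],144],[[0,0.001,0],[0,0,0],144],[[0.0001,0.001,0],[0,0,0],144]]}}

```text
time: 26.45
tool_pos: [0.5537, 0.0545, 0.0043]
tool_rot: [3.141, 0.0, 1.498]
contact_force: [0.7, -3.2, 2.7]
opening: 0.0402
```

>>> {"api": "send_rows", "payload": {"plan": [[[0.0001,0.001,0],[0,0,0],144],[[0,0.001,0],[0,0,0],144]]}}

```text
time: 26.65
tool_pos: [0.5537, 0.0558, 0.0043]
tool_rot: [3.142, 0.001, 1.499]
contact_force: [-1.3, -11.5, 2.2]
opening: 0.0402
```

>>> {"api": "send_rows", "payload": {"plan": [[[0.0001,0.0005,0],[0,0,0],144],[[0,0,0],[0,0,0],144]]}}

```text
time: 26.85
tool_pos: [0.5537, 0.0558, 0.0043]
tool_rot: [-3.141, 0.002, 1.498]
contact_force: [-0.4, -9.2, 2.6]
opening: 0.04
```

>>> {"api": "send_rows", "payload": {"plan": [[[-0.0008,-0.0115,0],[0,0,0],144],[[0,0,0.035],[0,0,0],144],[[0,0,0.035],[0,0,0],144],[[-0.006,0.0072,0],[0,0,0.131],90],[[-0.006,0.0072,0],[0,0,0.131],90],[[-0.006,0.0072,0],[0,0,0.131],90],[[-0.006,0.0072,0],[0,0,0.131],90],[[-0.006,0.0072,0],[0,0,0.131],90],[[-0.006,0.0072,0],[0,0,0.131],90],[[-0.006,0.0072,0],[0,0,0.131],90],[[-0.006,0.0072,0],[0,0,0.131],90],[[-0.006,0.0072,0],[0,0,0.131],90],[[-0.006,0.0072,0],[0,0,0.131],90],[[-0.006,0.0072,0],[0,0,0.131],90],[[-0.006,0.0072,0],[0,0,0.131],90],[[0,0,0],[0,0,0],90],[[0,0,0],[0,0,0],90]]}}

```text
time: 28.55
tool_pos: [0.4811, 0.132, 0.0742]
tool_rot: [3.141, 0.0, 3.067]
contact_force: [-0.3, -0.3, -0.5]
opening: 0.0596
```

```bash

python3 - <<'E'
from h import *
s=st(); snap('scene','s19',crop=(225,140,385,260),scale=4.8); snap('top','t19',crop=(165,150,385,275),scale=3.6)
E
```

```text
t 28.55 tcp [0.4811 0.132  0.0742] rpy [3.1411 0.     3.0672] jig [-0.1274 -0.1045] F [-0.29 -0.31 -0.5 ] Fj -0.26 -0.33 op 0.0596
```

View pics/s19.png

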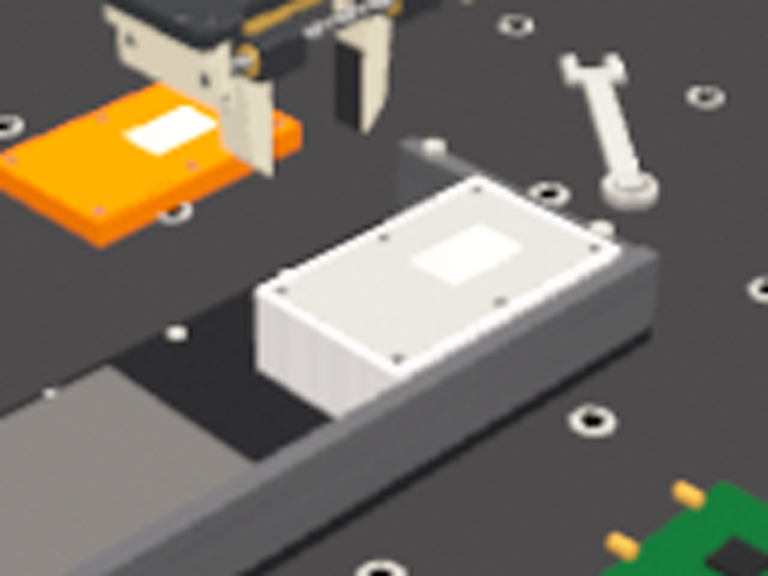

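View pics/t19.png

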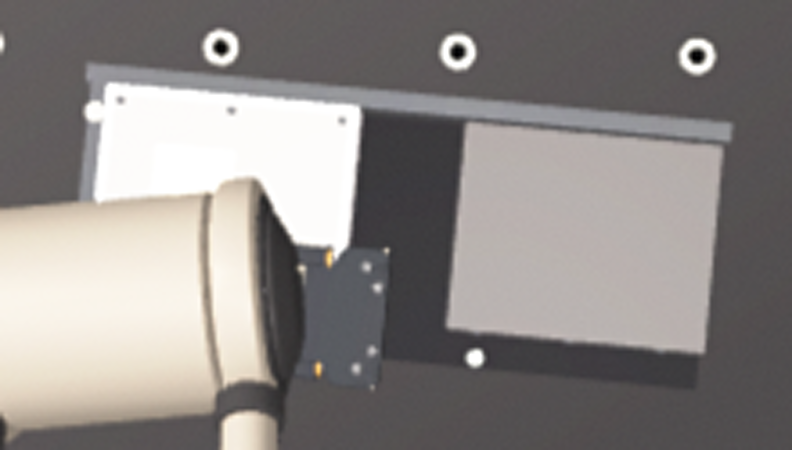

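>>> {"api": "send_rows", "payload": {"plan": [[[0,0,-0.03],[0,0,0.0015],90],[[0,0,-0.025],[0,0,0],90],[[0,0,-0.015],[0,0,0],90],[[0,0,0],[0,0,0],90],[[0.005,-0.0004,0],[0,0,0],90],[[0.004,-0.0003,0],[0,0,0],90],[[0.003,-0.0002,0],[0,0,0],90],[[0.002,-0.0002,0],[0,0,0],90]]}}

```text
time: 29.45
tool_pos: [0.496, 0.1308, 0.005]
tool_rot: [3.141, 0.002, 3.071]
contact_force: [0.2, -0.4, 0.2]
opening: 0.0593
```

>>> {"api": "send_rows", "payload": {"plan": [[[0.001,-0.0001,0],[0,0,0],90],[[0.001,0,0],[0,0,0],90],[[0.001,-0.0001,0],[0,0,0],90]]}}

```text
time: 29.75
tool_pos: [0.4977, 0.1306, 0.0043]
tool_rot: [3.142, -0.001, 3.072]
contact_force: [-2.4, 0.2, 2.0]
opening: 0.0597
```

>>> {"api": "send_rows", "payload": {"plan": [[[0.001,-0.0001,0],[0,0,0],90],[[0.001,0,0],[0,0,0],90]]}}

```text
time: 29.95
tool_pos: [0.498, 0.1304, 0.004]
tool_rot: [-3.141, -0.004, 3.072]
contact_force: [-7.7, 0.3, 5.5]
opening: 0.0595
```

>>> {"api": "send_rows", "payload": {"plan": [[[0.0005,0,0],[0,0,0],90],[[0,0,0],[0,0,0],90],[[0,0,0],[0,0,0],90]]}}

```text
time: 30.25
tool_pos: [0.4982, 0.1303, 0.004]
tool_rot: [-3.141, -0.005, 3.072]
contact_force: [-7.9, -0.8, 5.4]
opening: 0.0592
```

>>> {"api": "send_rows", "payload": {"plan": [[[-0.018,0.0012,0],[0,0,0],90],[[0,0,0.03],[0,0,0],90],[[0,0,0.04],[0,0,0],144],[[0.0058,-0.008,0],[0,0,-0.131],144],[[0.0058,-0.008,0],[0,0,-0.131],144],[[0.0058,-0.008,0],[0,0,-0.131],144],[[0.0058,-0.008,0],[0,0,-0.131],144],[[0.0058,-0.008,0],[0,0,-0.131],144],[[0.0058,-0.008,0],[0,0,-0.131],144],[[0.0058,-0.008,0],[0,0,-0.131],144],[[0.0058,-0.008,0],[0,0,-0.131],144],[[0.0058,-0.008,0],[0,0,-0.131],144],[[0.0058,-0.008,0],[0,0,-0.131],144],[[0.0058,-0.008,0],[0,0,-0.131],144],[[0.0058,-0.008,0],[0,0,-0.131],144],[[0,0,0],[0,0,0],144],[[0,0,0],[0,0,0],144]]}}

```text
time: 31.95
tool_pos: [0.552, 0.0358, 0.0741]
tool_rot: [-3.142, -0.0, 1.503]
contact_force: [0.3, 0.2, -0.4]
opening: 0.04
```

```bash

python3 - <<'E'
from h import *
s=st()
E
```

```text
t 31.95 tcp [0.552  0.0358 0.0741] rpy [-3.1416e+00 -1.0000e-04  1.5030e+00] jig [-0.0497 -0.1953] F [ 0.26  0.2  -0.45] Fj 0.25 0.22 op 0.04
```

>>> {"api": "send_rows", "payload": {"plan": [[[0,0,-0.03],[0,0,-0.0045],144],[[0,0,-0.025],[0,0,0],144],[[0,0,-0.015],[0,0,0],144],[[0,0,0],[0,0,0],144],[[0.0003,0.005,0],[0,0,0],144],[[0.0003,0.005,0],[0,0,0],144],[[0.0002,0.003,0],[0,0,0],144],[[0.0002,0.003,0],[0,0,0],144],[[0.0001,0.002,0],[0,0,0],144]]}}

```text
time: 32.85
tool_pos: [0.5535, 0.0542, 0.0047]
tool_rot: [3.141, -0.0, 1.496]
contact_force: [-0.9, 0.0, -0.6]
opening: 0.0403
```

>>> {"api": "send_rows", "payload": {"plan": [[[0.0001,0.001,0],[0,0,0],144],[[0.0001,0.001,0],[0,0,0],144]]}}

```text
time: 33.05
tool_pos: [0.5534, 0.0556, 0.0043]
tool_rot: [3.141, 0.0, 1.496]
contact_force: [-0.8, -3.5, 2.5]
opening: 0.0401
```

>>> {"api": "send_rows", "payload": {"plan": [[[0.0001,0.0008,0],[0,0,0],144],[[0,0.0005,0],[0,0,0],144]]}}

```text
time: 33.25
tool_pos: [0.5533, 0.0556, 0.0044]
tool_rot: [-3.141, 0.002, 1.496]
contact_force: [-1.4, -8.7, 2.8]
opening: 0.0402
```

>>> {"api": "send_rows", "payload": {"plan": [[[0.0001,0.0008,0],[0,0,0.001],144],[[0,0,0],[0,0,0],144],[[0,0,0],[0,0,0],144]]}}

```text
time: 33.55
tool_pos: [0.5532, 0.0557, 0.0044]
tool_rot: [-3.141, 0.003, 1.497]
contact_force: [-2.5, -9.1, 3.3]
opening: 0.0403
```

>>> {"api": "send_rows", "payload": {"plan": [[[0,0,0],[0,0,0],144],[[0,0,0],[0,0,0],144],[[0,0,0],[0,0,0],144],[[0,0,0],[0,0,0],144],[[0,0,0],[0,0,0],144],[[0,0,0],[0,0,0],144]]}}

```text
time: 34.15
tool_pos: [0.5532, 0.0557, 0.0043]
tool_rot: [-3.141, 0.003, 1.497]
contact_force: [-2.5, -9.1, 3.3]
opening: 0.0398
```

>>> {"api": "send_rows", "payload": {"plan": [[[0.0001,0.001,0],[0,0,0],144],[[0,0,0],[0,0,0],144],[[0,0,0],[0,0,0],144]]}}

```text
time: 34.45
tool_pos: [0.5531, 0.0558, 0.0043]
tool_rot: [-3.14, 0.004, 1.497]
contact_force: [-2.1, -14.4, 3.6]
opening: 0.04
```

>>> {"api": "send_rows", "payload": {"plan": [[[0,0,0],[0,0,0],144],[[0,0,0],[0,0,0],144],[[0,0,0],[0,0,0],144],[[0,0,0],[0,0,0],144],[[0,0,0],[0,0,0],144],[[0,0,0],[0,0,0],144],[[0,0,0],[0,0,0],144]]}}

```text
time: 35.15
tool_pos: [0.5531, 0.0558, 0.0043]
tool_rot: [-3.14, 0.004, 1.497]
contact_force: [-2.6, -14.1, 3.6]
opening: 0.0402
```

Held about 14 N for 0.9 s on the upper two. Back off along -y, lift and look.

>>> {"api": "send_rows", "payload": {"plan": [[[-0.0001,-0.002,0],[0,0,0],144],[[-0.0003,-0.005,0],[0,0,0],144],[[-0.0009,-0.013,0],[0,0,0],144],[[0,0,0.03],[0,0,0],144],[[0,0,0.04],[0,0,0],144],[[0,-0.04,0.04],[0,0,0],144],[[0,-0.04,0.03],[0,0,0],144],[[0,-0.04,0.0],[0,0,0],144],[[0,-0.04,0],[0,0,0],144],[[0,-0.02,0],[0,0,0],144],[[0,0,0],[0,0,0],144],[[0,0,0],[0,0,0],144]]}}

```text
time: 36.35
tool_pos: [0.5521, -0.1369, 0.1394]
tool_rot: [-3.141, -0.001, 1.495]
contact_force: [-0.2, 0.1, 0.2]
opening: 0.04
```

```bash

python3 - <<'E'
from h import *
s=st(); snap('scene','s20',crop=(225,140,385,260),scale=4.8); snap('top','t20',crop=(165,150,385,275),scale=3.6); 
E
```

```text
t 36.35 tcp [ 0.5521 -0.1369  0.1394] rpy [-3.1413e+00 -6.0000e-04  1.4949e+00] jig [-0.0371 -0.3675] F [-0.2   0.14  0.22] Fj -0.21 0.12 op 0.04
```

View pics/s20.png

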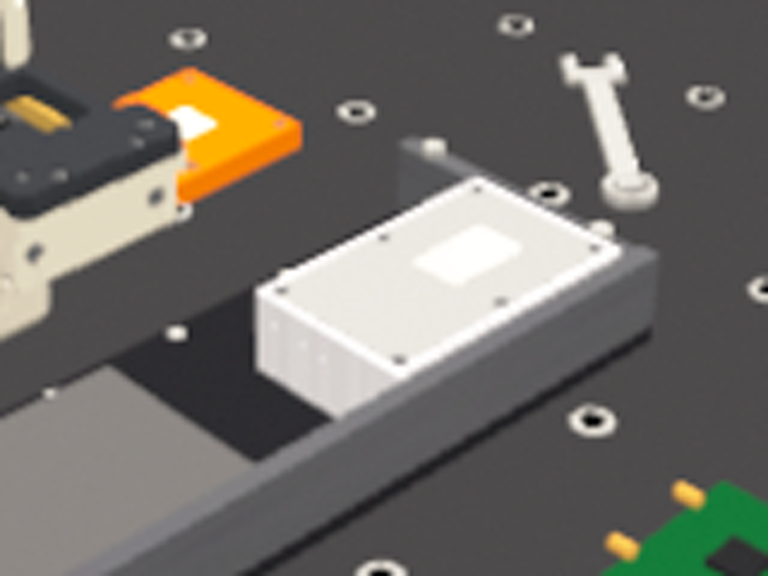

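View pics/t20.png

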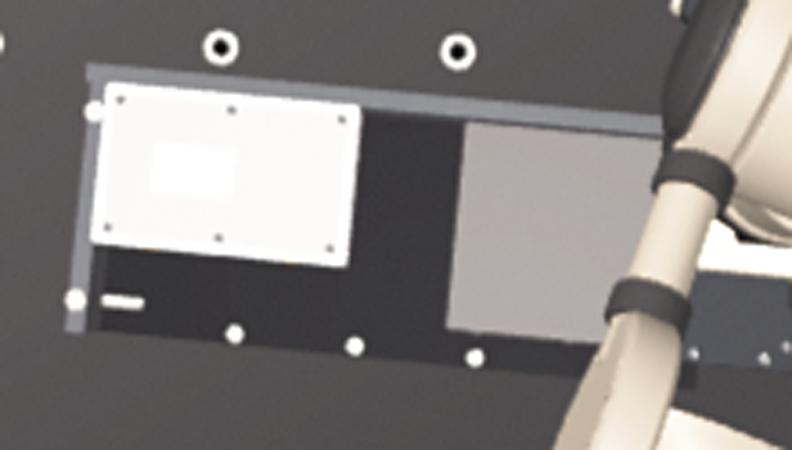

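```bash

python3 - <<'E'
from h import *
z=np.array([(104,82),(361,104),(347,268),(90,243)],float)/3.6+[165,150]
P=ray('t20',z,.058); print(toj(P).round(4), fit(P))
_,_,A=load('top0');_,_,B=load('t20')
d=cv2.absdiff(A,B).max(2)
for n,b in dict(board=(225,90,285,135),heat=(310,85,370,135),wrench=(90,195,157,265),orange=(170,280,250,338),brown=(400,140,485,230)).items():
    print(n,(d[b[1]:b[3],b[0]:b[2]]>60).sum())
robot.hand_in(); print(robot.observe()["time"])
E
```

```text
[[ 0.0007 -0.0018]
 [ 0.0016 -0.1662]
 [-0.1025 -0.1673]
 [-0.1021 -0.0034]] (array([0.5592, 0.1462, 0.058 ]), -4.06, np.float64(0.1644), np.float64(0.1041), np.float64(0.1028))
board 0
heat 0
wrench 0
orange 0
brown 4851
the job is handed in; nothing more can be done
the job is handed in; nothing more can be done
```

View pics/t20_raw.png

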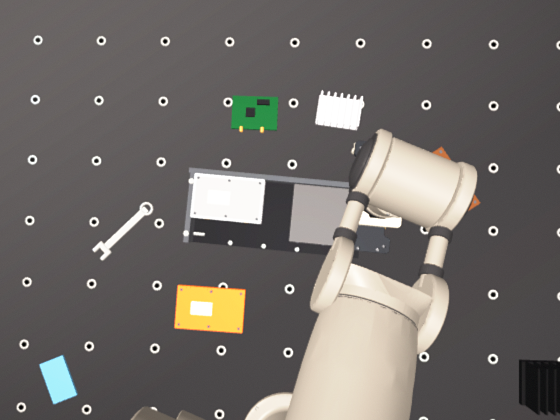

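View pics/s20_raw.png

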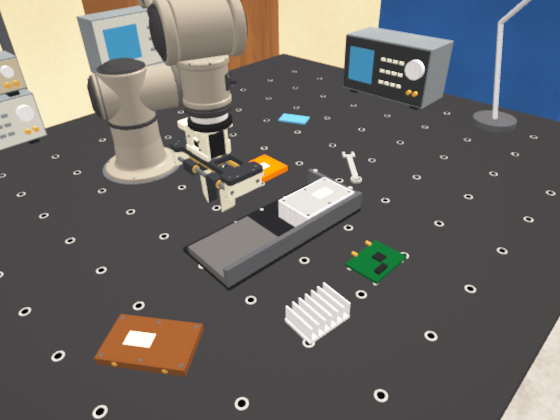

